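# Load the bar cradle and lock both guards with their tongue keys

## Task

Get the guarded hardness test ready: first lay every steel bar that is on the bench flat in a bay of the blue cradle, one to a bay, fully down on its supports. Then lock both guards: take the red guard keys one after the other, set each in the inclined stand with its tongue end down, let go and take it again at the new angle, and put its tongue straight down into a free slot of the yellow interlock switches (either key fits either switch) until the handle sits flush on top. Leave both keys standing upright there, the bars in their bays, and the other things on the bench where they are.

Things in the scene. Friction and masses are not known exactly. Their poses are not given: they have to be found in the camera images.
- bar_0: flat grey steel bar 42 x 100 x 16 mm with small indent marks on top, about 0.4 kg; origin at the centre of its underside, z up, its long (100 mm) side along its y. One or both of the two bars are present; an absent one reads None. A bar may be knocked 2 to 4 cm aside at any time.
- bar_1: flat grey steel bar 42 x 100 x 16 mm with small indent marks on top, about 0.4 kg; origin at the centre of its underside, z up, its long (100 mm) side along its y. One or both of the two bars are present; an absent one reads None. A bar may be knocked 2 to 4 cm aside at any time.
- rack: fixed blue cradle plate 124 x 162 x 6 mm; origin: centre of its underside, z up. Two bays 84 mm apart along its y. A bar lies along the rack's x on two supports (16 mm long, at x +-34 mm, tops 14 mm above the bench), between black side posts beside the supports (49 mm apart, flaring, tops at 28 mm) and end stops (108 mm apart, tops at 22 mm). Middle open to the plate for the fingers.
- bay_0 (a point): bay 0 of the cradle (at -42 mm along the rack's y): centre of the bay at the height of the support tops, where the origin of a seated bar comes; axes as the rack's
- bay_1 (a point): bay 1 of the cradle (at +42 mm along the rack's y): centre of the bay at the height of the support tops, where the origin of a seated bar comes; axes as the rack's
- key_a: one of two like guard keys, at first flat on the bench: red handle 120 x 40 x 22 mm (x -60 to 60, y +-20, z 0 to 22 mm), dark band near the tongue; at its +x end a flat steel tongue 40 mm long, 24 mm wide (y), 6 mm thick (z 8 to 14), last 6 mm only 19 x 4 mm. 0.16 kg. Origin: centre of the handle's underside; x along the key to the tongue. Turned half round about its length it is the same.
- key_b: one of two like guard keys, at first flat on the bench: red handle 120 x 40 x 22 mm (x -60 to 60, y +-20, z 0 to 22 mm), dark band near the tongue; at its +x end a flat steel tongue 40 mm long, 24 mm wide (y), 6 mm thick (z 8 to 14), last 6 mm only 19 x 4 mm. 0.16 kg. Origin: centre of the handle's underside; x along the key to the tongue. Turned half round about its length it is the same.
- tip_a (a point): end of key_a's tongue, 100 mm along the key's x from its origin, 11 mm above the underside
- tip_b (a point): end of key_b's tongue, 100 mm along the key's x from its origin, 11 mm above the underside
- shoulder_a (a point): centre of key_a's handle end face from which the tongue springs, 60 mm along the key's x, 11 mm above the underside
- shoulder_b (a point): centre of key_b's handle end face from which the tongue springs, 60 mm along the key's x, 11 mm above the underside
- stand: fixed regrip stand, foot plate 130 x 76 x 8 mm; origin: centre of its underside, z up. A rail 24 mm wide rises at 45 deg towards its +x (away from the robot), 116 mm up the slope from a stop plate. The key's underside lies on it, tongue end on the stop, handle 40 to 160 mm up the slope. Black cheeks (46 mm apart, flaring, 20 mm high) guide it at 43 to 69 mm; fingers have room above that.
- stand_foot (a point): where the rail's top surface meets the stop plate, on the middle line: at (-50, 0, +32) mm of the stand; axes as the stand's (level, not sloped)
- switch_a: fixed yellow guard interlock switch (one of two alike), block 56 x 72 mm on a dark plate 66 x 92 mm, top 64 mm above the bench; origin at the centre of its underside, z up. Slot in its top, 46 mm deep, 11 mm along x by 29 mm along y. A black conduit stub points along +x.
- switch_b: fixed yellow guard interlock switch (one of two alike), block 56 x 72 mm on a dark plate 66 x 92 mm, top 64 mm above the bench; origin at the centre of its underside, z up. Slot in its top, 46 mm deep, 11 mm along x by 29 mm along y. A black conduit stub points along +x.
- slot_a (a point): centre of the slot's mouth at the top face of switch_a; axes as the switch's. With a key home its shoulder point is here, and the key's y lies along the switch's y, either way round.
- slot_b (a point): centre of the slot's mouth at the top face of switch_b; axes as the switch's. With a key home its shoulder point is here, and the key's y lies along the switch's y, either way round.
- dropper: brown dropper bottle with black top, 34 mm across, 102 mm tall, bystander; origin at the centre of its underside
- parts_tin: round tin 64 mm across, 22 mm tall, bystander; origin at the centre of its underside
- test_block: round steel test block 64 mm across, 15 mm tall, bystander; origin at the centre of its underside
- weight: brass weight 38 mm across, 70 mm tall, bystander; origin at the centre of its underside

How it is judged:
On the way, in this order (a step that is already met when the one before it is completed fails the run):
1. every bar that is here lies home in a bay of the cradle (((horizontal distance between bar_0 and bay_0 below 0.009 m and z of bar_0 in the frame of bay_0 between -0.005 and 0.005 m) or (horizontal distance between bar_0 and bay_1 below 0.009 m and z of bar_0 in the frame of bay_1 between -0.005 and 0.005 m)) and angle between the y axis of each of bar_0, bar_1 and the x axis of rack, either way round below 0.12 rad and angle between each of bar_0, bar_1's own z axis and vertical below 0.08 rad and ((horizontal distance between bar_1 and bay_0 below 0.009 m and z of bar_1 in the frame of bay_0 between -0.005 and 0.005 m) or (horizontal distance between bar_1 and bay_1 below 0.009 m and z of bar_1 in the frame of bay_1 between -0.005 and 0.005 m))), for 0.2 s.
2. the first key lies in the inclined stand, tongue down on the stop, let go (((angle between key_a's own x axis and vertical between 2.2 and 2.5 rad and distance between tip_a and stand_foot below 0.025 m and y of key_a in the frame of stand between -0.015 and 0.015 m and contact force between the fingers and key_a below 0.2 N) or (angle between key_b's own x axis and vertical between 2.2 and 2.5 rad and distance between tip_b and stand_foot below 0.025 m and y of key_b in the frame of stand between -0.015 and 0.015 m and contact force between the fingers and key_b below 0.2 N))), for 0.2 s.
3. the first key stands home in a switch (((((horizontal distance between shoulder_a and slot_a below 0.006 m and z of shoulder_a in the frame of slot_a between -0.004 and 0.004 m) or (horizontal distance between shoulder_a and slot_b below 0.006 m and z of shoulder_a in the frame of slot_b between -0.004 and 0.004 m)) and angle between key_a's own x axis and vertical above 3.04 rad and linear speed of key_a below 0.02 m/s) or (((horizontal distance between shoulder_b and slot_a below 0.006 m and z of shoulder_b in the frame of slot_a between -0.004 and 0.004 m) or (horizontal distance between shoulder_b and slot_b below 0.006 m and z of shoulder_b in the frame of slot_b between -0.004 and 0.004 m)) and angle between key_b's own x axis and vertical above 3.04 rad and linear speed of key_b below 0.02 m/s))), for 0.2 s.
4. the second key lies in the inclined stand, tongue down on the stop, let go (((angle between key_a's own x axis and vertical between 2.2 and 2.5 rad and distance between tip_a and stand_foot below 0.025 m and y of key_a in the frame of stand between -0.015 and 0.015 m and contact force between the fingers and key_a below 0.2 N) or (angle between key_b's own x axis and vertical between 2.2 and 2.5 rad and distance between tip_b and stand_foot below 0.025 m and y of key_b in the frame of stand between -0.015 and 0.015 m and contact force between the fingers and key_b below 0.2 N))), for 0.2 s.
At the end, for the whole second after the job is handed in: Every bar present lies flat in a bay (centre within 9 mm sideways, 5 mm in height; direction within 0.12 rad, tilt 0.08). Each key stands upright (0.1 rad) in a switch, its shoulder within 6 mm of the slot centre sideways and 4 mm of the top face in height, at rest (all of step 1 and ((horizontal distance between shoulder_a and slot_a below 0.006 m and z of shoulder_a in the frame of slot_a between -0.004 and 0.004 m) or (horizontal distance between shoulder_a and slot_b below 0.006 m and z of shoulder_a in the frame of slot_b between -0.004 and 0.004 m)) and angle between each of key_a, key_b's own x axis and vertical above 3.04 rad and linear speed of each of key_a, key_b below 0.02 m/s and ((horizontal distance between shoulder_b and slot_a below 0.006 m and z of shoulder_b in the frame of slot_a between -0.004 and 0.004 m) or (horizontal distance between shoulder_b and slot_b below 0.006 m and z of shoulder_b in the frame of slot_b between -0.004 and 0.004 m))); the robot touches nothing.
It fails at once if the dropper bottle was pushed more than 4 cm or tipped over (distance of dropper from where it was at the start of the episode above 0.04 m or angle between dropper's own z axis and vertical above 0.5 rad).
It fails at once if the parts tin was pushed more than 4 cm or tipped over (distance of parts_tin from where it was at the start of the episode above 0.04 m or angle between parts_tin's own z axis and vertical above 0.5 rad).
It fails at once if the round test block was pushed more than 4 cm or tipped over (distance of test_block from where it was at the start of the episode above 0.04 m or angle between test_block's own z axis and vertical above 0.5 rad).
It fails at once if the brass weight was pushed more than 4 cm or tipped over (distance of weight from where it was at the start of the episode above 0.04 m or angle between weight's own z axis and vertical above 0.5 rad).
Of bar_0, bar_1 only 1 to 2 are there at a start; the rules pass over those that are not, and their reading is None.
At some moment in a run one of bar_0, bar_1 may be knocked a few centimetres aside while the robot is not near it.
It also fails if it takes over 200 s, if anything falls off the work surface, if the arm or the gripper's body presses on something with over 40 N, if the wrist force passes 120 N, or if a joint passes its speed limit or range.

## Robot

A 6-joint arm with a two-finger parallel gripper is mounted at the origin on a cart in front of the work surface, level with it; the furniture and walls round the work are solid. World frame = base frame: x ahead of the robot, y to its left, z up, the work surface at z = 0. Lengths are in m, angles in rad, forces in N, time in s.
With the tool pointing down it reaches from about 0.375 to 0.975 m from the base axis. Payload 3.8 kg.
Tool frame: the origin (TCP) lies on the mounting face of the last link; the fingertips stand 173 mm ahead of it and the grasp point (between the pads) lies 155 mm ahead of it; z points along the fingers, y is the line along which they close (so a half turn about z gives the same grasp; the last joint's range is limited). The gripper opens to 85 mm and grips with 20 to 120 N. Pads are 22 mm wide; open, the fingers measure 114 mm over their backs; the gripper's body (76 mm by 85 mm) begins 54 mm behind the grasp point. The pads swing forward as they close: fully open they stand 13 mm farther back than shut.
Start: joints at [-1.284, 0.264, 1.604, -0, 1.274, -0.037], TCP at [0.215, -0.64, 0.405] pointing down, gripper open.
Joint ranges: [-2.63, 2.63], [-0.94, 2.18], [0.31, 2.57], [-1.31, 4.45], [0, 2.66], [-2.55, 2.55]. Speed limits (rad/s): [2.57, 2.57, 3.14, 3.14, 3.14, 3.14].

## Interface

Orientations are given as a rotation vector (axis times angle).
In Python, from workcell import bot gives the robot as it stands.
- The arm moves only by the tool drive_tool, never from a script. Its argument "increments" is a list of rows, each an object with "delta_pos": the shift along the tool's x, y, z in mm, a list of three; "turn": the turn about the tool's z in rad; "jaw": the opening, from -1 (shut) to 1 (fully open). A call has 1 to 8 rows; each row shifts and turns the commanded pose from where the row before left it, along the tool's axes as they then stand; what a row does not reach is not made up. A row lasts 1/12 s, in which the tool goes at most 41.7 mm and 7.16 degrees, less where a joint would pass 70% of its speed; a pose out of reach is approached as far as the arm can. A call is refused whole if a number of a shift passes 41.7 or a number of a turn 0.125, either way. A call with a gripper value outside its range is refused whole. The fingers move at their own pace and stop on an object; "grip_force" is the grip in N (left out, the last holds). Time passes only in rows, so rows that do not move let the fingers close. It gives the time, the measured TCP pose, the force, the opening and the grip force at its end, in the units of the state.
- bot.read_state(): the state, without advancing time (a new reading comes with each control period).
- bot.read_camera(name): name is "scene" or "side" or "wrist"; returns a dict with "pixels" (480x640x3 uint8, red, green, blue), "fovy" (degrees; the focal length in pixels is half the picture's height over the tangent of half this angle, whatever the lens; pixels are square), "cx", "cy" (the principal point, pixels), "camera_from_world" (4x4, takes a point from world to camera coordinates); the wrist camera has in their place "hand_eye" (4x4, takes a point from camera to tool coordinates, whose origin is the TCP and whose axes are the flange's). Camera axes: x right, y down, z forward; pixel columns grow to the right and rows downward; lengths in m; the calibration is good to about 2 mm. A picture is of the moment at which its call begins: read the wrist's pose just before it. There is no depth.
- bot.finish_job(): hands the job in; it is judged then, once.
The state is a dict: "time": time; "q": joint angles; "joint_vel": joint speeds; "joint_torque": joint torques, N m; "tool_pos": TCP position; "tcp_rot": TCP orientation; "wrist_force": force on the tool from outside, world axes, zero at the start; "torque": the same for the moment, N m; "width": opening from 0.0 (shut) to 1.0 (fully open); "grip_force": force on a finger pad.
Only numpy, scipy, OpenCV 4.12 (cv2) and the standard library are available. Lean on these libraries where they do the work, as an engineer would, in place of code of your own. Each camera call takes 0.05 s, during which the arm holds its last target. There are 200 camera calls.

## Working session

There is one attempt and no reset: what is moved stays moved. The work goes in short steps, Python scripts to look and compute and a tool call to move; the robot and the scene stay as the last step left them, time stands still between calls to the robot, and variables do not carry over. Pictures are saved under pics/ and viewed, at most 14 in all, crops included, and the job is handed in when it is done.

Besides the shell and the picture viewer there is one more tool, called after "Request:" by a JSON object that holds its "method" and its "body", one argument or row to a line. drive_tool: Moves the arm, as the interface text tells. Its arguments: {"type":"object","properties":{"increments":{"type":"array"},"grip_force":{"type":"number"}},"required":["increments"]}

```bash
ls; mkdir -p pics; python3 - <<'E'
from workcell import bot
import cv2,numpy as np,pickle
s=bot.read_state();print({k:np.round(v,3) for k,v in s.items()})
for n in ["scene","side","wrist"]:
    c=bot.read_camera(n)
    c['state']=s
    pickle.dump(c,open(f'pics/{n}0.pkl','wb'))
    cv2.imwrite(f'pics/{n}0.png',c['pixels'][:,:,::-1])
    print(n,{k:np.round(v,3).tolist() for k,v in c.items() if k not in('pixels','state')})
E
```

```text
pics
{'time': np.float64(0.0), 'q': array([-1.284,  0.265,  1.605, -0.   ,  1.274, -0.037]), 'joint_vel': array([-0.   ,  0.   , -0.001, -0.   , -0.001,  0.001]), 'joint_torque': array([ 2.0000e-03, -5.1511e+01, -3.6731e+01,  0.0000e+00,  1.3000e-02,
        0.0000e+00]), 'tool_pos': array([ 0.215, -0.64 ,  0.403]), 'tcp_rot': array([-3.098, -0.506,  0.   ]), 'wrist_force': array([ 0.497, -0.382,  0.159]), 'torque': array([ 0.024, -0.036,  0.016]), 'grip_force': np.float64(0.0), 'width': np.float64(1.003)}
scene {'fovy': 50.465, 'cx': 323.184, 'cy': 241.322, 'camera_from_world': [[-0.881, -0.473, 0.002, 0.562], [-0.362, 0.672, -0.646, 0.23], [0.304, -0.57, -0.763, 0.989], [0.0, 0.0, 0.0, 1.0]]}
side {'fovy': 54.71, 'cx': 315.539, 'cy': 242.734, 'camera_from_world': [[0.977, -0.215, -0.017, -0.555], [-0.112, -0.44, -0.891, 0.158], [0.184, 0.872, -0.454, 0.964], [0.0, 0.0, 0.0, 1.0]]}
wrist {'fovy': 59.351, 'cx': 319.057, 'cy': 236.086, 'hand_eye': [[0.001, -0.966, -0.26, 0.066], [1.0, 0.0, 0.001, 0.0], [-0.0, -0.26, 0.966, 0.031], [0.0, 0.0, 0.0, 1.0]]}
```

View pics/scene0.png

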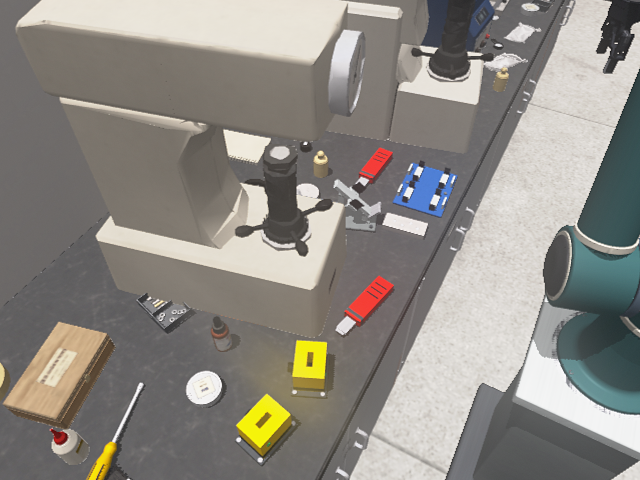

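View pics/side0.png

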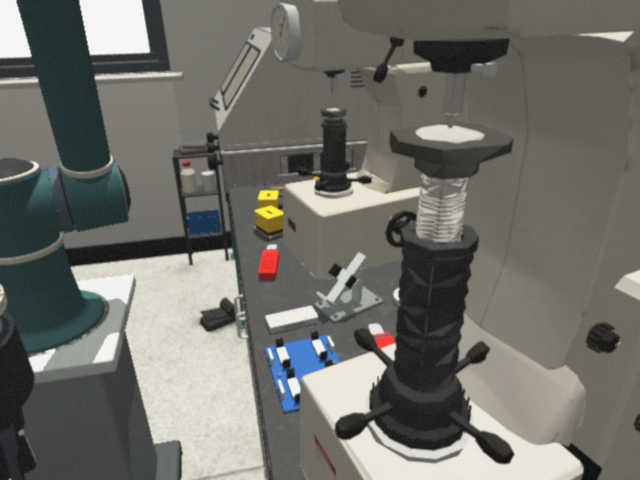

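The scene view shows:
- one bar at (405,225) and the blue cradle at (425,190)
- the stand at (355,205)
- keys at (375,165) and (367,300)
- switches at (310,365) and (264,425)
- the dropper at (221,335), a tin at (204,388), a block near (308,190) and the weight at (320,163)

The side view shows the bar at (292,318).

```bash
cat > h.py <<'E'
import numpy as np,cv2,pickle
from scipy.spatial.transform import Rotation as R
def cam(c):
    f=240/np.tan(np.radians(c['fovy'])/2)
    if 'hand_eye' in c:
        s=c['state'];T=np.eye(4);T[:3,:3]=R.from_rotvec(s['tcp_rot']).as_matrix();T[:3,3]=s['tool_pos']
        W=T@c['hand_eye']
    else: W=np.linalg.inv(c['camera_from_world'])
    return f,W
def pix(c,u,v,z):
    f,W=cam(c);d=W[:3,:3]@np.array([(u-c['cx'])/f,(v-c['cy'])/f,1]);o=W[:3,3]
    return o+d*(z-o[2])/d[2]
def proj(c,P):
    f,W=cam(c);p=np.linalg.inv(W)@np.append(P,1)
    return np.array([c['cx']+f*p[0]/p[2],c['cy']+f*p[1]/p[2]])
def snap(name,fn):
    from workcell import bot
    s=bot.read_state();c=bot.read_camera(name);c['state']=s
    pickle.dump(c,open(f'pics/{fn}.pkl','wb'));cv2.imwrite(f'pics/{fn}.png',c['pixels'][:,:,::-1]);return c
def load(fn): return pickle.load(open(f'pics/{fn}.pkl','rb'))
E
python3 - <<'E'
from h import *
c=load('scene0')
for n,u,v,z in [('bar',405,225,.016),('bar c1',386,214,.016),('bar c2',428,223,.016),('bar c3',383,226,.016),('bar c4',424,236,.016),('rack',425,190,.006),('rack c',410,163,.006),('rack c',456,178,.006),('rack c',441,215,.006),('rack c',395,202,.006),
('keyA nearcorner',392,155,.022),('keyA tip',358,188,.011),('keyB',391,283,.022),('keyB tip',342,330,.011),('sw1',310,365,.064),('sw2',264,423,.064),('drop',222,345,0),('tin',204,388,.022),('block',308,190,.015),('weight',320,172,0),('machine1 front corner',332,335,0),('mc',345,265,.1),('mc',98,235,.1),('m2',395,130,0),('m2b',475,148,0),('stand',350,228,0),('stand',377,228,0)]:
    print(n,np.round(pix(c,u,v,z),3))
im=c['pixels'][:,:,::-1]
a=cv2.resize(im[130:250,290:470],None,fx=4.2,fy=4.2,interpolation=cv2.INTER_CUBIC)
cv2.imwrite('pics/crop1.png',a[:600,:800])
E
```

```text
bar [ 0.486 -0.123  0.016]
bar c1 [ 0.539 -0.134  0.016]
bar c2 [ 0.441 -0.154  0.016]
bar c3 [ 0.53  -0.095  0.016]
bar c4 [ 0.434 -0.112  0.016]
rack [ 0.489 -0.266  0.006]
rack c [ 0.561 -0.344  0.006]
rack c [ 0.435 -0.346  0.006]
rack c [ 0.424 -0.203  0.006]
rack c [ 0.539 -0.191  0.006]
keyA nearcorner [ 0.61  -0.333  0.022]
keyA tip [ 0.639 -0.188  0.011]
keyB [0.447 0.051 0.022]
keyB tip [0.49  0.196 0.011]
sw1 [0.496 0.315 0.064]
sw2 [0.512 0.442 0.064]
drop [0.687 0.332 0.   ]
tin [0.654 0.428 0.022]
block [ 0.744 -0.118  0.015]
weight [ 0.758 -0.206  0.   ]
machine1 front corner [0.505 0.209 0.   ]
mc [0.53  0.109 0.1  ]
mc [1.019 0.283 0.1  ]
m2 [ 0.654 -0.463  0.   ]
m2b [ 0.429 -0.494 -0.   ]
stand [ 0.601 -0.066 -0.   ]
stand [ 0.545 -0.097  0.   ]
```

View pics/crop1.png

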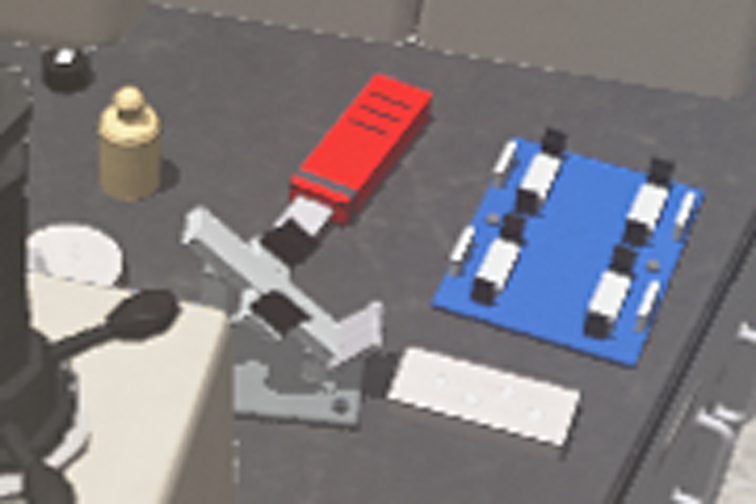

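The crop shows one bar lying at about (405,225) in the full image, with the stand's stop end at (376,208) and its rail top at (335,182). The cradle bays run along world x. Next I'll locate the obstacles and go over the area with the wrist camera.

```bash
cat >> h.py <<'E'
def tri(c1,p1,c2,p2):
    A=[];b=[]
    for c,p in((c1,p1),(c2,p2)):
        f,W=cam(c);d=W[:3,:3]@np.array([(p[0]-c['cx'])/f,(p[1]-c['cy'])/f,1]);d/=np.linalg.norm(d)
        M=np.eye(3)-np.outer(d,d);A.append(M);b.append(M@W[:3,3])
    return np.linalg.lstsq(np.vstack(A),np.hstack(b),rcond=None)[0]
def yaw(s): 
    m=R.from_rotvec(s['tcp_rot']).as_matrix();return np.arctan2(m[1,0],m[0,0])
def plan(x,y,z,psi=None,s=None,gp=True):
    "x,y,z of the grasp point (gp) -> total tool-frame shift (mm), in frame before the turn / after it, turn"
    from workcell import bot
    s=s or bot.read_state();m=R.from_rotvec(s['tcp_rot']).as_matrix()
    tgt=np.array([x,y,z+(0.155 if gp else 0)])
    d=m.T@(tgt-s['tool_pos'])*1000;ps=yaw(s);dt=0 if psi is None else -(psi-ps)
    dt=(dt+np.pi/2)%np.pi-np.pi/2
    a=R.from_rotvec([0,0,dt]).inv().apply(d)
    n=int(np.ceil(max(abs(d).max()/41.7,abs(dt)/.125)))
    print('t',round(s['time'],2),'pos',np.round(s['tool_pos'],4),'yaw',round(ps,3),'q6',round(s['q'][5],3),'shift before turn',np.round(d,1),'after turn',np.round(a,1),'turn',round(dt,3),'rows>=',n)
E
python3 - <<'E'
from h import *
c=load('scene0');d=load('side0')
print('dial',tri(c,(350,72),d,(285,33)))
print('screw top m1',tri(c,(280,152),d,(333,113)),'screw base',tri(c,(285,240),d,(334,186)))
print('base corner',tri(c,(343,264),d,(284,184)))
for h in(.1,.15): print(pix(c,345,204,h),pix(c,345,262,h))
print('foot',pix(c,374,209,.032),'top',pix(c,335,182,.114))
print('head bottom front', pix(c,325,135,.35),pix(c,325,135,.45))
plan(.42,-.2,.28,0)
E
```

```text
dial [0.53925638 0.10821254 0.52281069]
screw top m1 [0.64565687 0.13304389 0.3572856 ] screw base [0.64412312 0.15592206 0.17063399]
base corner [0.51939825 0.16554586 0.18446802]
[ 0.60618381 -0.04241464  0.1       ] [0.53363981 0.1022291  0.1       ]
[0.58569775 0.00227575 0.15      ] [0.51767518 0.13790432 0.15      ]
foot [ 0.56619227 -0.12097611  0.032     ] top [ 0.65128696 -0.08108614  0.114     ]
head bottom front [0.60879456 0.04858651 0.35      ] [0.54880103 0.1619522  0.45      ]
t 0.15 pos [ 0.2147 -0.6397  0.4037] yaw 0.324 q6 -0.037 shift before turn [ 334.6 -351.5  -30.7] after turn [ 205.3 -439.7  -30.7] turn 0.324 rows>= 9
```

Request:
{"method": "drive_tool", "body": {
  "increments": [
    {"delta_pos":[0,0,-2],"turn":0.108,"jaw":1},
    {"delta_pos":[0,0,-2],"turn":0.108,"jaw":1},
    {"delta_pos":[0,0,-2],"turn":0.108,"jaw":1},
    {"delta_pos":[19,-40,-3],"turn":0,"jaw":1},
    {"delta_pos":[19,-40,-3],"turn":0,"jaw":1},
    {"delta_pos":[19,-40,-3],"turn":0,"jaw":1},
    {"delta_pos":[19,-40,-3],"turn":0,"jaw":1},
    {"delta_pos":[19,-40,-3],"turn":0,"jaw":1}
  ]
}}

```text
time: 0.82
tool_pos: [0.3042, -0.4504, 0.4243]
tcp_rot: [-3.141, 0.002, 0.0]
wrist_force: [1.0, -0.7, 0.1]
width: 1.0
grip_force: 0.0
```

Request:
{"method": "drive_tool", "body": {
  "increments": [
    {"delta_pos":[19,-40,-3],"turn":0,"jaw":1},
    {"delta_pos":[19,-40,-3],"turn":0,"jaw":1},
    {"delta_pos":[19,-40,-3],"turn":0,"jaw":1},
    {"delta_pos":[19,-40,-3],"turn":0,"jaw":1},
    {"delta_pos":[19,-40,-3],"turn":0,"jaw":1},
    {"delta_pos":[19,-40,-3],"turn":0,"jaw":1},
    {"delta_pos":[0,0,0],"turn":0,"jaw":1},
    {"delta_pos":[0,0,0],"turn":0,"jaw":1}
  ]
}}

```text
time: 1.48
tool_pos: [0.4118, -0.2249, 0.4418]
tcp_rot: [3.141, 0.008, 0.0]
wrist_force: [-0.1, -1.7, 0.3]
width: 1.0
grip_force: 0.0
```

```bash
python3 - <<'E'
from h import *
snap('wrist','w1')
plan(.42,-.2,.28,0)
E
```

```text
t 1.53 pos [ 0.4112 -0.2261  0.4416] yaw 0.003 q6 1.013 shift before turn [  8.8 -26.1   6.5] after turn [  8.8 -26.1   6.5] turn 0.003 rows>= 1
```

View pics/w1.png

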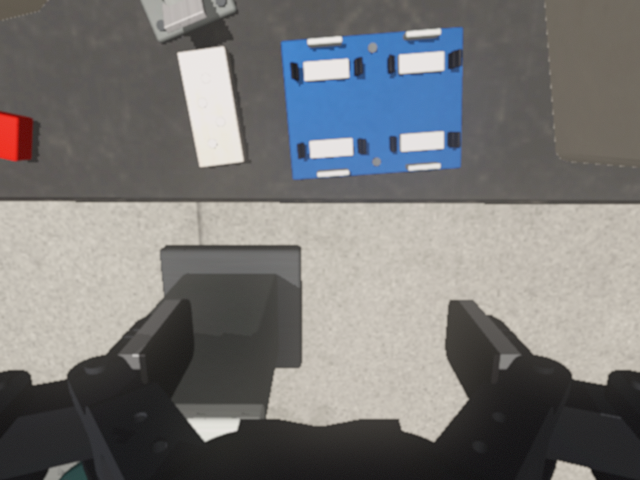

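The wrist view shows the bar's top face with corners (178,51), (225,46), (245,161) and (199,167). The cradle supports are at (327,69), (422,62), (331,148) and (422,141).

```bash
python3 - <<'E'
from h import *
c=load('w1')
b=np.array([pix(c,u,v,.016) for u,v in[(178,51),(225,46),(245,161),(199,167)]])
print('bar',b.mean(0),'long ang',np.degrees(np.arctan2(*((b[0]+b[1]-b[2]-b[3])[[1,0]]))),np.linalg.norm((b[0]+b[1]-b[2]-b[3])/2),np.linalg.norm(b[0]-b[1]))
p=np.array([pix(c,u,v,.014) for u,v in[(327,69),(422,62),(331,148),(422,141)]])
print(p);print('bay1',(p[0]+p[2])/2,'bay0',(p[1]+p[3])/2,'rack',p.mean(0))
dx=(p[0]+p[1]-p[2]-p[3])/2;dy=(p[0]+p[2]-p[1]-p[3])/2
print('rack ang x',np.degrees(np.arctan2(dx[1],dx[0])),np.linalg.norm(dx),'y',np.degrees(np.arctan2(-dy[0],dy[1])),np.linalg.norm(dy))
q=b.mean(0)
a=np.arctan2(*((b[0]+b[1]-b[2]-b[3])[[1,0]]))
plan(q[0],q[1],.06,a)
print(R.from_rotvec(c['state']['tcp_rot']).as_matrix().round(4))
E
```

```text
bar [ 0.49032748 -0.12907608  0.016     ] long ang 7.128523570792126 0.09976113649923515 0.04119381192308156
[[ 0.52406455 -0.23184858  0.014     ]
 [ 0.53029355 -0.31518319  0.014     ]
 [ 0.45583703 -0.23626126  0.014     ]
 [ 0.4626157  -0.3198624   0.014     ]]
bay1 [ 0.48995079 -0.23405492  0.014     ] bay0 [ 0.49645462 -0.31752279  0.014     ] rack [ 0.49320271 -0.27578886  0.014     ]
rack ang x 3.82730924687346 0.0681045732539503 y 4.455495213491513 0.08372087678678426
t 1.53 pos [ 0.4112 -0.2261  0.4416] yaw 0.003 q6 1.013 shift before turn [ 79.4 -97.  226.5] after turn [ 90.6 -86.6 226.5] turn -0.122 rows>= 6
[[ 1.e+00  5.e-03  3.e-04]
 [ 5.e-03 -1.e+00 -4.e-04]
 [ 3.e-04  4.e-04 -1.e+00]]
```

Request:
{"method": "drive_tool", "body": {
  "increments": [
    {"delta_pos":[0,0,20],"turn":-0.122,"jaw":1},
    {"delta_pos":[15,-14,35],"turn":0,"jaw":1},
    {"delta_pos":[15,-14,35],"turn":0,"jaw":1},
    {"delta_pos":[15,-14,35],"turn":0,"jaw":1},
    {"delta_pos":[15,-15,35],"turn":0,"jaw":1},
    {"delta_pos":[15,-15,35],"turn":0,"jaw":1},
    {"delta_pos":[16,-15,31],"turn":0,"jaw":1},
    {"delta_pos":[0,0,0],"turn":0,"jaw":1}
  ]
}}

```text
time: 2.2
tool_pos: [0.4884, -0.1285, 0.2084]
tcp_rot: [-3.131, -0.189, 0.017]
wrist_force: [-1.8, 0.2, -0.1]
width: 0.999
grip_force: 0.0
```

```bash
python3 - <<'E'
from h import *
plan(.4903,-.1291,.018,np.radians(7.1))
E
```

```text
t 2.2 pos [ 0.4884 -0.1285  0.2084] yaw 0.121 q6 1.143 shift before turn [ 2.2  1.1 35.3] after turn [ 2.1  1.1 35.3] turn -0.003 rows>= 1
```

Request:
{"method": "drive_tool", "body": {
  "increments": [
    {"delta_pos":[1,0,18],"turn":0,"jaw":1},
    {"delta_pos":[0,0,17],"turn":0,"jaw":1},
    {"delta_pos":[0,0,0],"turn":0,"jaw":1},
    {"delta_pos":[0,0,0],"turn":0,"jaw":-1},
    {"delta_pos":[0,0,0],"turn":0,"jaw":-1},
    {"delta_pos":[0,0,0],"turn":0,"jaw":-1},
    {"delta_pos":[0,0,0],"turn":0,"jaw":-1},
    {"delta_pos":[0,0,0],"turn":0,"jaw":-1}
  ],
  "grip_force": 60
}}

```text
time: 2.87
tool_pos: [0.4926, -0.1299, 0.1827]
tcp_rot: [3.135, 0.191, 0.004]
wrist_force: [-0.6, -0.1, 4.6]
width: 0.466
grip_force: 60.2
```

Request:
{"method": "drive_tool", "body": {
  "increments": [
    {"delta_pos":[0,0,0],"turn":0,"jaw":-1},
    {"delta_pos":[0,0,-30],"turn":0,"jaw":-1},
    {"delta_pos":[0,0,-40],"turn":0,"jaw":-1},
    {"delta_pos":[0,0,-10],"turn":0,"jaw":-1},
    {"delta_pos":[0,0,0],"turn":0,"jaw":-1}
  ]
}}

```text
time: 3.28
tool_pos: [0.4938, -0.1301, 0.265]
tcp_rot: [3.132, 0.191, 0.014]
wrist_force: [0.4, 0.0, -4.7]
width: 0.465
grip_force: 63.5
```

```bash
python3 - <<'E'
from h import *
from workcell import bot
s=bot.read_state();print(s['width'],s['grip_force'],s['wrist_force'])
plan(.4900,-.2342,.09,np.radians(4.1))
E
```

```text
0.4646900103636881 63.4973931312561 [ 0.41853319  0.04446744 -4.67583903]
t 3.28 pos [ 0.4938 -0.1301  0.265 ] yaw 0.122 q6 1.143 shift before turn [-16.6 102.8  20.2] after turn [-11.4 103.5  20.2] turn 0.05 rows>= 3
```

Request:
{"method": "drive_tool", "body": {
  "increments": [
    {"delta_pos":[0,0,0],"turn":0.05,"jaw":-1},
    {"delta_pos":[-3,35,0],"turn":0,"jaw":-1},
    {"delta_pos":[-3,34,0],"turn":0,"jaw":-1},
    {"delta_pos":[-3,34,0],"turn":0,"jaw":-1},
    {"delta_pos":[0,0,20],"turn":0,"jaw":-1},
    {"delta_pos":[0,0,20],"turn":0,"jaw":-1},
    {"delta_pos":[0,0,0],"turn":0,"jaw":-1},
    {"delta_pos":[0,0,0],"turn":0,"jaw":-1}
  ]
}}

```text
time: 3.95
tool_pos: [0.4881, -0.2318, 0.2173]
tcp_rot: [-3.136, -0.112, 0.01]
wrist_force: [-0.4, -0.5, -4.2]
width: 0.464
grip_force: 63.6
```

```bash
python3 - <<'E'
from h import *
plan(.4923,-.2342,.0417,np.radians(4.1))
E
```

```text
t 3.95 pos [ 0.4881 -0.2318  0.2173] yaw 0.072 q6 1.01 shift before turn [ 4.2  2.8 20.5] after turn [ 4.2  2.8 20.5] turn -0.0 rows>= 1
```

Request:
{"method": "drive_tool", "body": {
  "increments": [
    {"delta_pos":[4,3,0],"turn":0,"jaw":-1},
    {"delta_pos":[0,0,10],"turn":0,"jaw":-1},
    {"delta_pos":[0,0,11],"turn":0,"jaw":-1},
    {"delta_pos":[0,0,0],"turn":0,"jaw":-1},
    {"delta_pos":[0,0,0],"turn":0,"jaw":-1}
  ]
}}

```text
time: 4.37
tool_pos: [0.4959, -0.2356, 0.2008]
tcp_rot: [3.138, 0.113, 0.006]
wrist_force: [2.1, -0.5, 0.1]
width: 0.467
grip_force: 68.1
```

Request:
{"method": "drive_tool", "body": {
  "increments": [
    {"delta_pos":[-3,0,0],"turn":0,"jaw":-1},
    {"delta_pos":[0,0,3],"turn":0,"jaw":-1},
    {"delta_pos":[0,0,0],"turn":0,"jaw":-1}
  ]
}}

```text
time: 4.62
tool_pos: [0.4914, -0.2356, 0.1968]
tcp_rot: [3.139, 0.113, 0.0]
wrist_force: [1.0, 0.4, 2.9]
width: 0.464
grip_force: 68.4
```

Request:
{"method": "drive_tool", "body": {
  "increments": [
    {"delta_pos":[0,0,0],"turn":0,"jaw":0.3},
    {"delta_pos":[0,0,0],"turn":0,"jaw":0.3},
    {"delta_pos":[0,0,-15],"turn":0,"jaw":0.3},
    {"delta_pos":[0,0,-40],"turn":0,"jaw":0.5},
    {"delta_pos":[0,0,-40],"turn":0,"jaw":1},
    {"delta_pos":[9,-8,-40],"turn":0,"jaw":1},
    {"delta_pos":[9,-8,-40],"turn":0,"jaw":1},
    {"delta_pos":[9,-8,-40],"turn":0,"jaw":1}
  ]
}}

```text
time: 5.28
tool_pos: [0.5162, -0.2097, 0.4132]
tcp_rot: [3.139, 0.112, -0.0]
wrist_force: [0.7, 0.7, -0.4]
width: 1.003
grip_force: 0.0
```

Request:
{"method": "drive_tool", "body": {
  "increments": [
    {"delta_pos":[9,-8,-40],"turn":0,"jaw":1},
    {"delta_pos":[9,-8,0],"turn":0,"jaw":1},
    {"delta_pos":[9,-8,0],"turn":0,"jaw":1},
    {"delta_pos":[0,0,0],"turn":0,"jaw":1}
  ]
}}

```text
time: 5.62
tool_pos: [0.5426, -0.1828, 0.4509]
tcp_rot: [-3.139, -0.115, -0.001]
wrist_force: [0.1, 0.2, -0.4]
width: 1.001
grip_force: 0.0
```

```bash
python3 - <<'E'
from h import *
snap('wrist','w2')
plan(.55,-.2,.28,0)
E
```

```text
t 5.67 pos [ 0.5418 -0.1833  0.4495] yaw 0.073 q6 1.128 shift before turn [ 7.  17.3 14.5] after turn [ 8.3 16.8 14.5] turn 0.073 rows>= 1
```

View pics/w2.png

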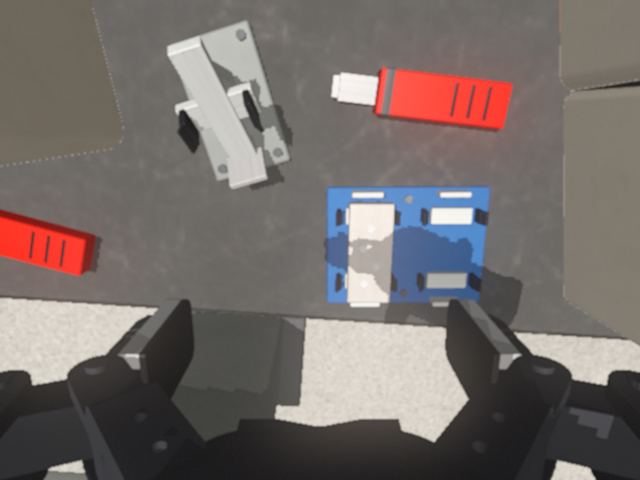

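The view shows the bar lying in bay_1. Key handle top corners are at (385,68), (511,82), (500,130) and (375,115). The stand's foot corners are at (247,20) and (288,158), and the rail top corners at (200,38) and (168,48).

```bash
python3 - <<'E'
from h import *
from scipy.optimize import least_squares
c=load('w2')
def fit(pts,pix_,x0):
    def W(p): 
        cs,sn=np.cos(p[2]),np.sin(p[2]);return [np.array([p[0]+cs*a-sn*b,p[1]+sn*a+cs*b,z]) for a,b,z in pts]
    r=least_squares(lambda p:np.concatenate([proj(c,P)-q for P,q in zip(W(p),pix_)]),x0)
    return r.x,r.fun.reshape(-1,2).round(1)
S=fit([(.065,-.038,.008),(-.065,-.038,.008),(.032,-.012,.114),(.032,.012,.114)],[(247,20),(288,158),(200,38),(168,48)],[.6,-.1,.3]);print('stand',S)
cs,sn=np.cos(S[0][2]),np.sin(S[0][2])
print('foot proj',proj(c,[S[0][0]-.05*cs,S[0][1]-.05*sn,.032]))
K=fit([(.06,-.02,.022),(-.06,-.02,.022),(-.06,.02,.022),(.06,.02,.022),(.1,0,.011)],[(385,68),(511,82),(500,130),(375,115),(333,88)],[.62,-.25,1.6]);print('key',K)
K2=K
b=np.array([pix(c,u,v,.030) for u,v in[(350,204),(395,204),(391,303),(348,304)]]);print('bar',b.mean(0))
p=np.array([pix(c,u,v,.014) for u,v in[(451,216),(447,281)]]);print('bay0',p.mean(0))
E
```

```text
stand (array([ 0.62243987, -0.09397561,  0.32639413]), array([[ 1.7, -4.6],
       [ 0. ,  1.1],
       [ 0.3,  1.6],
       [-1.6,  1.3]]))
foot proj [241.35230774 155.63158515]
key (array([ 0.63746319, -0.28801152,  1.5326351 ]), array([[-4.5, -0.2],
       [ 2.7,  1.9],
       [ 3.6, -0.1],
       [-1.1, -0.4],
       [-0.6, -0.7]]))
bar [ 0.48880673 -0.23753762  0.03      ]
bay0 [ 0.49614031 -0.31755907  0.014     ]
```

```bash
python3 - <<'E'
from h import *
c=load('w2');im=c['pixels'][:,:,::-1]
x0,y0,k=140,5,4
a=cv2.resize(im[y0:y0+150,x0-0:x0+190],None,fx=k,fy=k,interpolation=cv2.INTER_CUBIC)
X,Y,t=.6224,-.0940,.3264;cs,sn=np.cos(t),np.sin(t)
def P(l): return tuple(int(v) for v in (proj(c,[X+cs*l[0]-sn*l[1],Y+sn*l[0]+cs*l[1],l[2]])-[x0,y0])*k+k/2)
cv2.line(a,P((-.05,.012,.032)),P((.032,.012,.114)),(0,0,255),1);cv2.line(a,P((-.05,-.012,.032)),P((.032,-.012,.114)),(0,0,255),1);cv2.line(a,P((-.05,-.012,.032)),P((-.05,.012,.032)),(0,0,255),1)
q=[(.065,.038,.008),(.065,-.038,.008),(-.065,-.038,.008),(-.065,.038,.008)]
for i in range(4): cv2.line(a,P(q[i]),P(q[i-1]),(255,0,0),1)
cv2.imwrite('pics/crop2.png',a)
E
```

```text
(no output)
```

View pics/crop2.png

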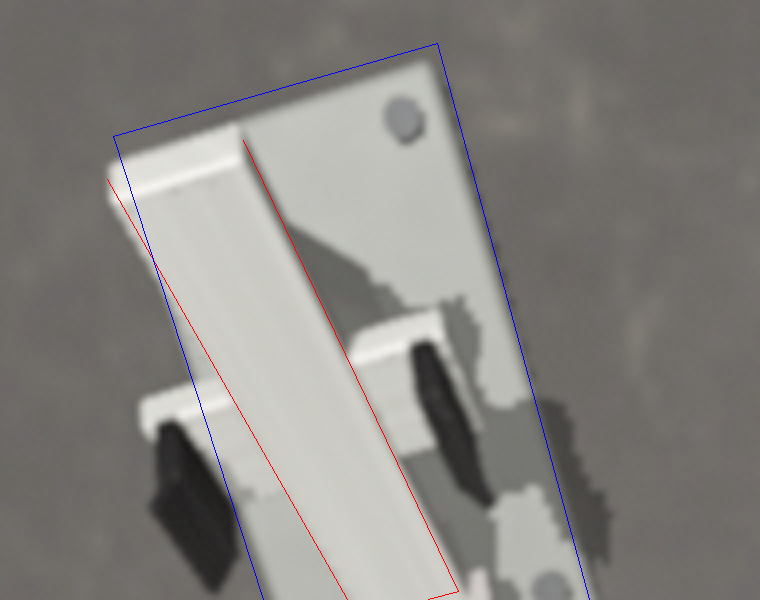

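The overlay shows the fitted stand outline about 4 mm too far along +x, so I'll use stand ≈ (.6186, -.095), yaw .326.

```bash
python3 - <<'E'
from h import *
c=load('w2')
print('m1 base edge',pix(c,120,148,.18),pix(c,95,0,.18),pix(c,0,165,.18),'m2',pix(c,565,90,.18),pix(c,560,0,.18))
plan(.6377,-.282,.06,1.533)
E
```

```text
m1 base edge [ 0.58716421 -0.06835503  0.18      ] [ 0.66104445 -0.05918844  0.18      ] [ 5.72713342e-01 -3.95518240e-04  1.80000000e-01] m2 [ 0.63572304 -0.30920421  0.18      ] [ 0.67861172 -0.29682825  0.18      ]
t 5.67 pos [ 0.5418 -0.1833  0.4495] yaw 0.073 q6 1.128 shift before turn [ 89.1 105.7 234.2] after turn [-95.2 100.3 234.2] turn -1.46 rows>= 12
```

```bash
python3 - <<'E'
from h import *
c=load('w2');d=load('scene0')
print(tri(c,(122,148),d,(345,204)))
for z in(0,.05,.1,.15): print(z,pix(c,122,148,z).round(3),pix(c,95,0,z).round(3),pix(c,565,90,z).round(3),pix(c,345,204,z).round(3) if 0 else pix(d,345,204,z).round(3), pix(d,395,92,z).round(3))
E
```

```text
[ 0.59099407 -0.03463093  0.11205449]
0 [0.571 0.012 0.   ] [0.7  0.03 0.  ] [ 0.656 -0.408  0.   ] [ 0.647 -0.132  0.   ] [ 0.728 -0.638  0.   ]
0.05 [ 0.576 -0.011  0.05 ] [0.689 0.005 0.05 ] [ 0.65 -0.38  0.05] [ 0.627 -0.087  0.05 ] [ 0.703 -0.565  0.05 ]
0.1 [ 0.58  -0.033  0.1  ] [ 0.678 -0.019  0.1  ] [ 0.645 -0.353  0.1  ] [ 0.606 -0.042  0.1  ] [ 0.678 -0.492  0.1  ]
0.15 [ 0.585 -0.056  0.15 ] [ 0.668 -0.044  0.15 ] [ 0.639 -0.326  0.15 ] [0.586 0.002 0.15 ] [ 0.653 -0.419  0.15 ]
```

Request:
{"method": "drive_tool", "body": {
  "increments": [
    {"delta_pos":[30,35,0],"turn":0,"jaw":1},
    {"delta_pos":[30,35,0],"turn":0,"jaw":1},
    {"delta_pos":[29,36,0],"turn":0,"jaw":1},
    {"delta_pos":[0,0,20],"turn":-0.12,"jaw":1},
    {"delta_pos":[0,0,20],"turn":-0.12,"jaw":1},
    {"delta_pos":[0,0,20],"turn":-0.12,"jaw":1},
    {"delta_pos":[0,0,20],"turn":-0.12,"jaw":1},
    {"delta_pos":[0,0,20],"turn":-0.12,"jaw":1}
  ]
}}

```text
time: 6.33
tool_pos: [0.6273, -0.2741, 0.3467]
tcp_rot: [-2.96, -1.042, 0.007]
wrist_force: [0.3, 0.2, 0.5]
width: 0.996
grip_force: 0.0
```

Request:
{"method": "drive_tool", "body": {
  "increments": [
    {"delta_pos":[0,0,20],"turn":-0.12,"jaw":1},
    {"delta_pos":[0,0,20],"turn":-0.12,"jaw":1},
    {"delta_pos":[0,0,20],"turn":-0.12,"jaw":1},
    {"delta_pos":[0,0,20],"turn":-0.12,"jaw":1},
    {"delta_pos":[0,0,20],"turn":-0.12,"jaw":1},
    {"delta_pos":[0,0,0],"turn":-0.12,"jaw":1},
    {"delta_pos":[0,0,0],"turn":-0.12,"jaw":1},
    {"delta_pos":[0,0,0],"turn":0,"jaw":1}
  ]
}}

```text
time: 7.0
tool_pos: [0.6267, -0.2736, 0.2472]
tcp_rot: [-2.279, -2.154, 0.005]
wrist_force: [-0.3, 0.2, 0.2]
width: 1.001
grip_force: 0.0
```

```bash
python3 - <<'E'
from h import *
snap('wrist','w3')
plan(.6377,-.282,.020,1.533)
E
```

```text
t 7.05 pos [ 0.6272 -0.2737  0.2482] yaw 1.509 q6 -0.386 shift before turn [-7.7 11.4 73.2] after turn [-8.  11.2 73.2] turn -0.024 rows>= 2
```

View pics/w3.png

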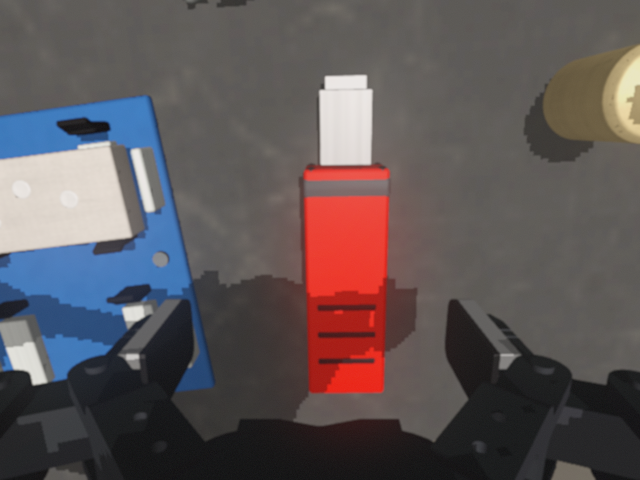

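The view shows the key pointing straight up the image. Its shoulder corners are (304,170) and (390,170), its tail corners (310,392) and (384,392), and its tip (346,76).

```bash
python3 - <<'E'
from h import *
c=load('w3')
a=[pix(c,u,v,z) for u,v,z in[(304,171,.022),(390,170,.022),(310,391,.022),(384,391,.022),(346,76,.011)]]
sh=(a[0]+a[1])/2;ta=(a[2]+a[3])/2;t=np.arctan2(*(sh-ta)[[1,0]])
print(sh,ta,a[4],t,np.linalg.norm(sh-ta),np.linalg.norm(a[0]-a[1]))
ctr=(sh+ta)/2;print(ctr)
g=ctr+.006*(sh-ta)/.12
plan(g[0],g[1],.020,t)
E
```

```text
[ 0.64135363 -0.22963399  0.022     ] [ 0.63687579 -0.3454778   0.022     ] [ 0.64316139 -0.18786591  0.011     ] 1.5321614974189939 0.11593031791091415 0.03937036278808895
[ 0.63911471 -0.28755589  0.022     ]
t 7.05 pos [ 0.6272 -0.2737  0.2482] yaw 1.509 q6 -0.386 shift before turn [-7.4 13.  73.2] after turn [-7.7 12.8 73.2] turn -0.023 rows>= 2
```

Request:
{"method": "drive_tool", "body": {
  "increments": [
    {"delta_pos":[-8,13,15],"turn":-0.023,"jaw":1},
    {"delta_pos":[0,0,20],"turn":0,"jaw":1},
    {"delta_pos":[0,0,20],"turn":0,"jaw":1},
    {"delta_pos":[0,0,18],"turn":0,"jaw":1},
    {"delta_pos":[0,0,0],"turn":0,"jaw":-1},
    {"delta_pos":[0,0,0],"turn":0,"jaw":-1},
    {"delta_pos":[0,0,0],"turn":0,"jaw":-1},
    {"delta_pos":[0,0,0],"turn":0,"jaw":-1}
  ],
  "grip_force": 40
}}

```text
time: 7.72
tool_pos: [0.6419, -0.2829, 0.18]
tcp_rot: [2.261, 2.179, 0.001]
wrist_force: [-0.8, 2.4, 28.3]
width: 0.457
grip_force: 39.0
```

Request:
{"method": "drive_tool", "body": {
  "increments": [
    {"delta_pos":[0,0,0],"turn":0,"jaw":-1},
    {"delta_pos":[0,0,0],"turn":0,"jaw":-1}
  ]
}}

```text
time: 7.88
tool_pos: [0.642, -0.2829, 0.1801]
tcp_rot: [2.259, 2.179, 0.001]
wrist_force: [0.3, -0.7, 2.5]
width: 0.462
grip_force: 42.2
```

```bash
python3 - <<'E'
from h import *
X,Y,t=.6186,-.0950,.326
x=.0087+.0035
plan(X+x*np.cos(t),Y+x*np.sin(t),.33-.155,t)
E
```

```text
t 7.88 pos [ 0.642  -0.2829  0.1801] yaw 1.534 q6 -0.414 shift before turn [ 191.   -18.4 -150.2] after turn [  50.5 -185.1 -150.2] turn 1.208 rows>= 10
```

Request:
{"method": "drive_tool", "body": {
  "increments": [
    {"delta_pos":[0,0,-34],"turn":0,"jaw":-1},
    {"delta_pos":[0,0,-34],"turn":-0.121,"jaw":-1},
    {"delta_pos":[0,0,-34],"turn":-0.121,"jaw":-1},
    {"delta_pos":[0,0,-34],"turn":-0.121,"jaw":-1},
    {"delta_pos":[0,0,-34],"turn":-0.121,"jaw":-1},
    {"delta_pos":[0,0,0],"turn":-0.121,"jaw":-1},
    {"delta_pos":[0,0,0],"turn":-0.121,"jaw":-1},
    {"delta_pos":[0,0,0],"turn":-0.121,"jaw":-1}
  ]
}}

```text
time: 8.55
tool_pos: [0.6414, -0.2825, 0.3505]
tcp_rot: [1.155, 2.918, -0.0]
wrist_force: [0.9, 0.1, -1.4]
width: 0.455
grip_force: 41.7
```

Request:
{"method": "drive_tool", "body": {
  "increments": [
    {"delta_pos":[0,0,0],"turn":-0.121,"jaw":-1},
    {"delta_pos":[0,0,0],"turn":-0.121,"jaw":-1},
    {"delta_pos":[0,0,0],"turn":-0.121,"jaw":-1},
    {"delta_pos":[0,0,0],"turn":-0.121,"jaw":-1},
    {"delta_pos":[0,0,0],"turn":-0.121,"jaw":-1},
    {"delta_pos":[0,0,0],"turn":-0.121,"jaw":-1},
    {"delta_pos":[0,0,0],"turn":-0.121,"jaw":-1},
    {"delta_pos":[0,0,0],"turn":-0.121,"jaw":-1}
  ]
}}

```text
time: 9.22
tool_pos: [0.6411, -0.2823, 0.3485]
tcp_rot: [-0.335, 3.123, -0.0]
wrist_force: [0.0, -1.3, -1.2]
width: 0.458
grip_force: 41.7
```

Request:
{"method": "drive_tool", "body": {
  "increments": [
    {"delta_pos":[0,0,0],"turn":-0.119,"jaw":-1},
    {"delta_pos":[-10,30,0],"turn":0,"jaw":-1},
    {"delta_pos":[-10,30,0],"turn":0,"jaw":-1},
    {"delta_pos":[-10,30,0],"turn":0,"jaw":-1},
    {"delta_pos":[-10,30,0],"turn":0,"jaw":-1},
    {"delta_pos":[-10,32,0],"turn":0,"jaw":-1},
    {"delta_pos":[0,32,0],"turn":0,"jaw":-1},
    {"delta_pos":[0,0,0],"turn":0,"jaw":-1}
  ]
}}

```text
time: 9.88
tool_pos: [0.6281, -0.0871, 0.3483]
tcp_rot: [0.517, -3.098, -0.005]
wrist_force: [-0.8, -0.6, -1.3]
width: 0.456
grip_force: 41.7
```

```bash
python3 - <<'E'
from h import *
from workcell import bot
X,Y,t=.6186,-.0950,.326
x=.0087+.0035
plan(X+x*np.cos(t),Y+x*np.sin(t),.300-.155,t+np.pi)
s=bot.read_state();print(s['width'],s['wrist_force'],s['q'])
snap('wrist','w4')
E
```

```text
t 9.88 pos [ 0.6281 -0.0871  0.3483] yaw -2.811 q6 -2.081 shift before turn [-0.7 -4.6 48.3] after turn [-0.7 -4.6 48.3] turn 0.005 rows>= 2
0.4555245961722934 [-0.7992852  -0.5597877  -1.33123743] [-0.17781619  0.22786888  1.7547831   0.00301048  1.1611895  -2.08060596]
```

View pics/w4.png

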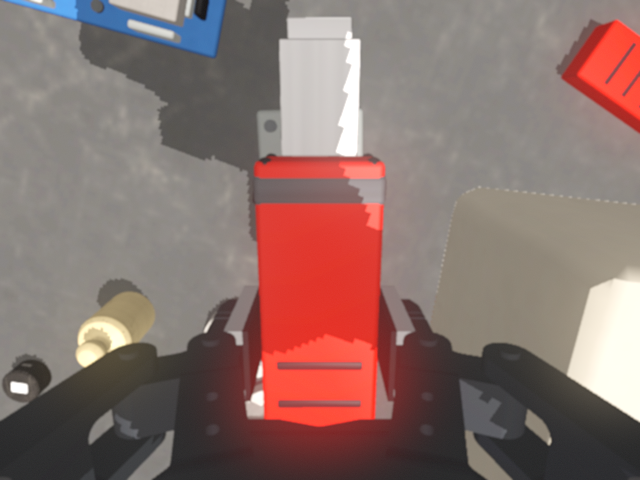

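The key is held level and points down the stand axis. The stand's foot plate end is visible at (258–362,112), nearly centred under the key.

```bash
python3 - <<'E'
from h import *
c=load('w4');s=c['state']
P=(pix(c,258,112,.008)+pix(c,362,112,.008))/2
X,Y,t=.6186,-.0950,.326
print('foot -x end meas',P,'model',X-.065*np.cos(t),Y-.065*np.sin(t))
r=P[:2]-np.array([X,Y]);print('along',r@[np.cos(t),np.sin(t)],'lat',r@[-np.sin(t),np.cos(t)])
ks=(pix(c,281,100,.16)+pix(c,359,100,.16))/2
k2=(pix(c,257,165,.17)+pix(c,385,165,.17))/2;k3=(pix(c,265,418,.17)+pix(c,375,418,.17))/2
d=k2-k3
print('key yaw',np.arctan2(d[1],d[0]),np.linalg.norm(d)); 
print('lat key',(k2[:2]-[X,Y])@[-np.sin(t),np.cos(t)],(k3[:2]-[X,Y])@[-np.sin(t),np.cos(t)],'tool',(s['tool_pos'][:2]-[X,Y])@[-np.sin(t),np.cos(t)])
E
```

```text
foot -x end meas [ 0.56127948 -0.11612348  0.008     ] model 0.5570234886493046 -0.11581665799012114
along -0.06106642672928294 lat -0.0016536715669886945
key yaw -2.8129922062405734 0.1025127806317048
lat key 0.0050069050370706155 0.005273483825276447 tool 0.0044682947290280856
```

Request:
{"method": "drive_tool", "body": {
  "increments": [
    {"delta_pos":[-2,-5,10],"turn":0,"jaw":-1},
    {"delta_pos":[0,0,20],"turn":0,"jaw":-1},
    {"delta_pos":[0,0,18],"turn":0,"jaw":-1},
    {"delta_pos":[0,0,0],"turn":0,"jaw":-1},
    {"delta_pos":[0,0,0],"turn":0,"jaw":-1}
  ],
  "grip_force": 20
}}

```text
time: 10.35
tool_pos: [0.6325, -0.0976, 0.2983]
tcp_rot: [0.509, -3.097, -0.001]
wrist_force: [0.3, -0.4, -1.9]
width: 0.455
grip_force: 41.7
```

Request:
{"method": "drive_tool", "body": {
  "increments": [
    {"delta_pos":[0,0,4],"turn":0,"jaw":-1},
    {"delta_pos":[0,0,4],"turn":0,"jaw":-1},
    {"delta_pos":[0,0,4],"turn":0,"jaw":-1},
    {"delta_pos":[0,0,0],"turn":0,"jaw":-1}
  ]
}}

```text
time: 10.68
tool_pos: [0.6339, -0.0972, 0.2926]
tcp_rot: [-0.511, 3.096, -0.004]
wrist_force: [-6.4, -1.6, 12.6]
width: 0.458
grip_force: 43.8
```

Request:
{"method": "drive_tool", "body": {
  "increments": [
    {"delta_pos":[0,0,4],"turn":0,"jaw":-1},
    {"delta_pos":[0,0,4],"turn":0,"jaw":-1},
    {"delta_pos":[0,0,3],"turn":0,"jaw":-1},
    {"delta_pos":[0,0,0],"turn":0,"jaw":-1}
  ]
}}

```text
time: 11.02
tool_pos: [0.634, -0.0974, 0.2846]
tcp_rot: [-0.511, 3.096, -0.005]
wrist_force: [-13.2, -0.9, 25.8]
width: 0.455
grip_force: 53.4
```

```bash
python3 - <<'E'
from h import *
X,Y,t=.6186,-.0950,.326
plan(X,Y,.275-.155,t+np.pi)
snap('side','s5');c=snap('wrist','w5')
import cv2
a=load('s5');p=proj(a,[.62,-.09,.1]);u,v=map(int,p);print(p)
im=np.hstack([cv2.resize(a['pixels'][v-50:v+50,u-65:u+65],(390,300),interpolation=cv2.INTER_CUBIC),cv2.resize(c['pixels'],(400,300))])
cv2.imwrite('pics/m5.png',im[:,:,::-1])
E
```

```text
t 11.02 pos [ 0.634  -0.0974  0.2846] yaw -2.814 q6 -2.088 shift before turn [13.8  7.2  9.6] after turn [13.8  7.2  9.6] turn 0.001 rows>= 1
[348.70621903 261.6481432 ]
```

View pics/m5.png

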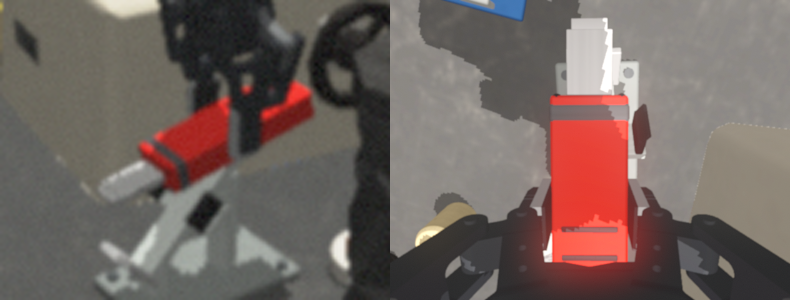

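The side crop shows the key tilting down about 20° onto the rail, held between the pads. I'll check its lateral alignment before letting go.

```bash
python3 - <<'E'
from h import *
c=load('w5');s=c['state'];X,Y,t=.6186,-.0950,.326
for u,v in[(266,104),(400,104)]:
    P=pix(c,u,v,.008);r=P[:2]-[X,Y];print('along',r@[np.cos(t),np.sin(t)],'lat',r@[-np.sin(t),np.cos(t)])
print((s['tool_pos'][:2]-[X,Y])@[-np.sin(t),np.cos(t)],(s['tool_pos'][:2]-[X,Y])@[np.cos(t),np.sin(t)])
g=c['pixels'];gray=cv2.cvtColor(g,cv2.COLOR_RGB2GRAY)
print(gray[110,240:440:4])
E
```

```text
along -0.06027211745906866 lat -0.03840251202277783
along -0.06041231597218954 lat 0.03609488757493203
-0.007159919670903727 0.013776252488026065
[ 91  92  92  93  92  94 111 148 150 151 149 202 203 203 205 203 201 202
 204 205 204 207 208 207 203 243 255 255 255 236 238 238 217 222 174 170
 176 211 223 205 146 147 146 147 147 144 142 142 143 140]
```

Request:
{"method": "drive_tool", "body": {
  "increments": [
    {"delta_pos":[0,0,-12],"turn":0,"jaw":-1},
    {"delta_pos":[-3,6,0],"turn":0,"jaw":-1},
    {"delta_pos":[0,0,0],"turn":0,"jaw":-1},
    {"delta_pos":[0,0,6],"turn":0,"jaw":-1},
    {"delta_pos":[0,0,6],"turn":0,"jaw":-1},
    {"delta_pos":[0,0,5],"turn":0,"jaw":-1},
    {"delta_pos":[0,0,0],"turn":0,"jaw":-1}
  ],
  "grip_force": 20
}}

```text
time: 11.7
tool_pos: [0.6347, -0.0892, 0.2785]
tcp_rot: [-0.512, 3.097, -0.0]
wrist_force: [-15.6, 3.0, 34.0]
width: 0.455
grip_force: 64.2
```

Request:
{"method": "drive_tool", "body": {
  "increments": [
    {"delta_pos":[0,0,3],"turn":0,"jaw":-1},
    {"delta_pos":[0,0,3],"turn":0,"jaw":-1},
    {"delta_pos":[0,0,0],"turn":0,"jaw":-1}
  ]
}}

```text
time: 11.95
tool_pos: [0.6349, -0.0892, 0.2748]
tcp_rot: [-0.512, 3.096, -0.001]
wrist_force: [-20.4, 4.3, 44.2]
width: 0.456
grip_force: 72.7
```

```bash
python3 - <<'E'
from h import *
X,Y,t=.6232,-.0946,.326
plan(X+.0087*np.cos(t),Y+.0087*np.sin(t),.274-.155,t+np.pi)
snap('side','s6');c=snap('wrist','w6')
a=load('s6');u,v=348,262
im=np.hstack([cv2.resize(a['pixels'][v-50:v+50,u-65:u+65],(390,300),interpolation=cv2.INTER_CUBIC),cv2.resize(c['pixels'],(400,300))])
cv2.imwrite('pics/m6.png',im[:,:,::-1])
E
```

```text
t 11.95 pos [ 0.6349 -0.0892  0.2748] yaw -2.814 q6 -2.078 shift before turn [ 4.1 -1.4  0.8] after turn [ 4.1 -1.4  0.8] turn 0.002 rows>= 1
```

View pics/m6.png

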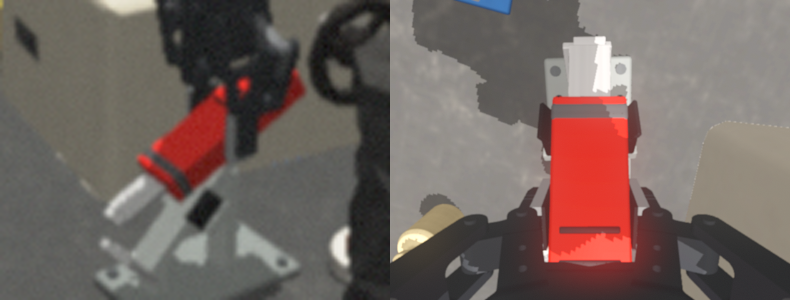

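The key is centred between the cheeks at about 35–40°, so I'm letting go.

Request:
{"method": "drive_tool", "body": {
  "increments": [
    {"delta_pos":[0,0,0],"turn":0,"jaw":0.1},
    {"delta_pos":[0,0,0],"turn":0,"jaw":0.3},
    {"delta_pos":[0,0,0],"turn":0,"jaw":0.3},
    {"delta_pos":[0,0,0],"turn":0,"jaw":0.3},
    {"delta_pos":[0,0,0],"turn":0,"jaw":0.3},
    {"delta_pos":[0,0,0],"turn":0,"jaw":0.3}
  ]
}}

```text
time: 12.55
tool_pos: [0.6336, -0.0895, 0.2648]
tcp_rot: [0.511, -3.098, -0.001]
wrist_force: [-0.0, 0.1, -0.1]
width: 0.65
grip_force: 0.0
```

```bash
python3 - <<'E'
from h import *
from workcell import bot
s=bot.read_state();print(s['width'],s['wrist_force'],s['grip_force'])
X,Y,t=.6232,-.0946,.326
plan(X+.0087*np.cos(t),Y+.0087*np.sin(t),.274-.155,t+np.pi)
snap('side','s7');c=snap('wrist','w7')
a=load('s7');u,v=348,262
im=np.hstack([cv2.resize(a['pixels'][v-50:v+50,u-65:u+65],(390,300),interpolation=cv2.INTER_CUBIC),cv2.resize(c['pixels'],(400,300))])
cv2.imwrite('pics/m7.png',im[:,:,::-1])
E
```

```text
0.6504434560461047 [-0.04225749  0.11987542 -0.11202818] 0.0
t 12.55 pos [ 0.6336 -0.0895  0.2648] yaw -2.814 q6 -2.077 shift before turn [ 2.8 -1.5 -9.2] after turn [ 2.8 -1.5 -9.2] turn 0.001 rows>= 1
```

View pics/m7.png

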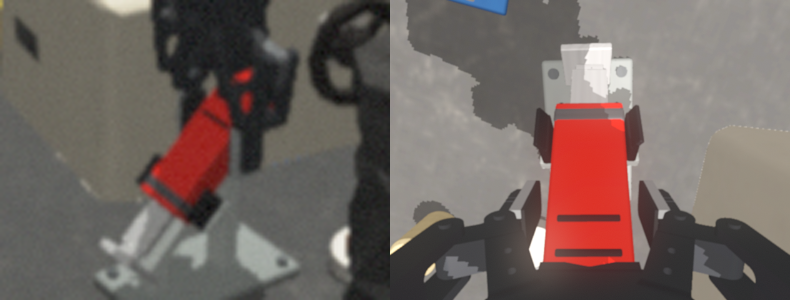

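The side crop shows the key lying at 45° on the rail with its tongue on the stop, free of the fingers. Before taking it again I'll go and measure the switches. That means lifting, backing toward the robot clear of machine 1, then moving left.

```bash
python3 - <<'E'
from h import *
from workcell import bot
s=bot.read_state();m=R.from_rotvec(s['tcp_rot']).as_matrix()
p=s['tool_pos']
for q in [(.6336,-.0895,.43),(.45,-.10,.43),(.42,.20,.45),(.47,.36,.45),(.60,.38,.45)]:
    print(q,(m.T@(np.array(q)-p)*1000).round());p=np.array(q)
E
```

```text
(0.6336, -0.0895, 0.43) [   0.    0. -165.]
(0.45, -0.1, 0.43) [177.  49.   0.]
(0.42, 0.2, 0.45) [-68. 294. -20.]
(0.47, 0.36, 0.45) [-99. 135.  -0.]
(0.6, 0.38, 0.45) [-130.  -23.   -0.]
```

Request:
{"method": "drive_tool", "body": {
  "increments": [
    {"delta_pos":[0,0,-33],"turn":0,"jaw":0.4},
    {"delta_pos":[0,0,-33],"turn":0,"jaw":0.6},
    {"delta_pos":[0,0,-33],"turn":0,"jaw":0.6},
    {"delta_pos":[0,0,-33],"turn":0,"jaw":0.6},
    {"delta_pos":[0,0,-33],"turn":0,"jaw":0.6},
    {"delta_pos":[36,10,0],"turn":0,"jaw":0.6},
    {"delta_pos":[36,10,0],"turn":0,"jaw":0.6},
    {"delta_pos":[36,10,0],"turn":0,"jaw":0.6}
  ]
}}

```text
time: 13.32
tool_pos: [0.5213, -0.096, 0.432]
tcp_rot: [-0.512, 3.098, -0.001]
wrist_force: [-0.8, 0.2, 0.4]
width: 0.801
grip_force: 0.0
```

Request:
{"method": "drive_tool", "body": {
  "increments": [
    {"delta_pos":[36,10,0],"turn":0,"jaw":0.6},
    {"delta_pos":[33,9,0],"turn":0,"jaw":0.6},
    {"delta_pos":[-8,36,-2],"turn":0,"jaw":0.6},
    {"delta_pos":[-8,37,-3],"turn":0,"jaw":0.6},
    {"delta_pos":[-8,37,-3],"turn":0,"jaw":0.6},
    {"delta_pos":[-8,37,-3],"turn":0,"jaw":0.6},
    {"delta_pos":[-9,37,-3],"turn":0,"jaw":0.6},
    {"delta_pos":[-9,37,-3],"turn":0,"jaw":0.6}
  ]
}}

```text
time: 13.98
tool_pos: [0.4261, 0.1267, 0.4486]
tcp_rot: [-0.51, 3.099, 0.0]
wrist_force: [0.8, -0.3, -0.7]
width: 0.8
grip_force: 0.0
```

Request:
{"method": "drive_tool", "body": {
  "increments": [
    {"delta_pos":[-9,37,-3],"turn":0,"jaw":0.6},
    {"delta_pos":[-9,36,0],"turn":0,"jaw":0.6},
    {"delta_pos":[-25,34,0],"turn":0,"jaw":0.6},
    {"delta_pos":[-25,34,0],"turn":0,"jaw":0.6},
    {"delta_pos":[-25,34,0],"turn":0,"jaw":0.6},
    {"delta_pos":[-25,33,0],"turn":0,"jaw":0.6},
    {"delta_pos":[-32,-6,0],"turn":0,"jaw":0.6},
    {"delta_pos":[-32,-6,0],"turn":0,"jaw":0.6}
  ]
}}

```text
time: 14.65
tool_pos: [0.5356, 0.3709, 0.4508]
tcp_rot: [0.519, -3.098, -0.0]
wrist_force: [0.8, -0.0, 0.4]
width: 0.798
grip_force: 0.0
```

Request:
{"method": "drive_tool", "body": {
  "increments": [
    {"delta_pos":[-33,-6,0],"turn":0,"jaw":0.6},
    {"delta_pos":[-33,-5,0],"turn":0,"jaw":0.6},
    {"delta_pos":[0,0,0],"turn":0,"jaw":0.6},
    {"delta_pos":[0,0,0],"turn":0,"jaw":0.6},
    {"delta_pos":[0,0,0],"turn":0,"jaw":0.6}
  ]
}}

```text
time: 15.07
tool_pos: [0.6016, 0.3785, 0.4504]
tcp_rot: [0.511, -3.098, 0.001]
wrist_force: [-0.5, 0.1, -0.4]
width: 0.8
grip_force: 0.0
```

```bash
python3 - <<'E'
from h import *
c=snap('wrist','w8')
plan(.6,.38,.295)
for u,v in[(0,0),(640,0),(0,300),(640,300)]: print(pix(c,u,v,.064).round(3))
E
```

```text
t 15.12 pos [0.6011 0.3785 0.451 ] yaw -2.814 q6 -1.371 shift before turn [0.5 1.8 1. ] after turn [0.5 1.8 1. ] turn 0.0 rows>= 1
[0.532 0.098 0.064]
[0.376 0.559 0.064]
[0.78  0.132 0.064]
[0.593 0.683 0.064]
```

View pics/w8.png

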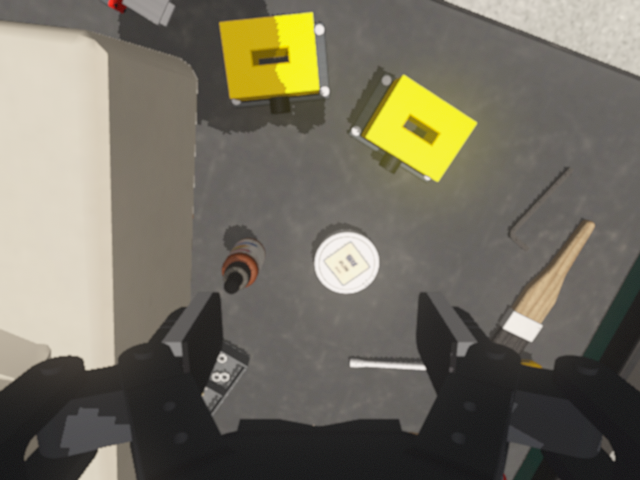

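The view shows switch 1's slot at about (270,57) with its conduit down at (280,105). Switch 2's slot is at about (420,130) with its conduit at (388,163). The dropper is at (240,265) and the tin at (346,262). I'll measure the slots by segmentation.

```bash
cat >> h.py <<'E'
def warp(c,x0,y0,w,h,z,k=2000):
    "metric top view of plane z: column = (x-x0)*k, row=(y-y0)*k"
    W=np.array([[x0,y0],[x0+w,y0],[x0+w,y0+h],[x0,y0+h]])
    src=np.float32([proj(c,[a,b,z]) for a,b in W]);dst=np.float32((W-[x0,y0])*k)
    return cv2.warpPerspective(c['pixels'],cv2.getPerspectiveTransform(src,dst),(int(w*k),int(h*k)),flags=cv2.INTER_CUBIC)
E
python3 - <<'E'
from h import *
c=load('w8')
x0,y0=.42,.24
a=warp(c,x0,y0,.2,.28,.064)
hsv=cv2.cvtColor(a,cv2.COLOR_RGB2HSV)
m=cv2.inRange(hsv,(20,120,60),(35,255,255))
cs,hi=cv2.findContours(m,cv2.RETR_CCOMP,cv2.CHAIN_APPROX_NONE)
for i,q in enumerate(cs):
    A=cv2.contourArea(q)
    if A<300: continue
    r=cv2.minAreaRect(q);ctr=np.array(r[0])/2000+[x0,y0]
    print('hole' if hi[0][i][3]>=0 else 'outer',A/4e6*1e6,'mm2',ctr.round(4),np.array(r[1])/2,'ang',r[2])
cv2.imwrite('pics/warp8.png',np.hstack([a[:,:,::-1],cv2.merge([m]*3)]))
E
```

```text
outer 4452.25 mm2 [0.5231 0.4338] [77.76947784 68.91294861] ang 78.04341125488281
outer 4305.375 mm2 [0.5053 0.3043] [60.4131012  73.35876465] ang 23.96249008178711
hole 84.75 mm2 [0.5059 0.3072] [ 4.43503237 22.87359238] ang 24.775142669677734
```

View pics/warp8.png

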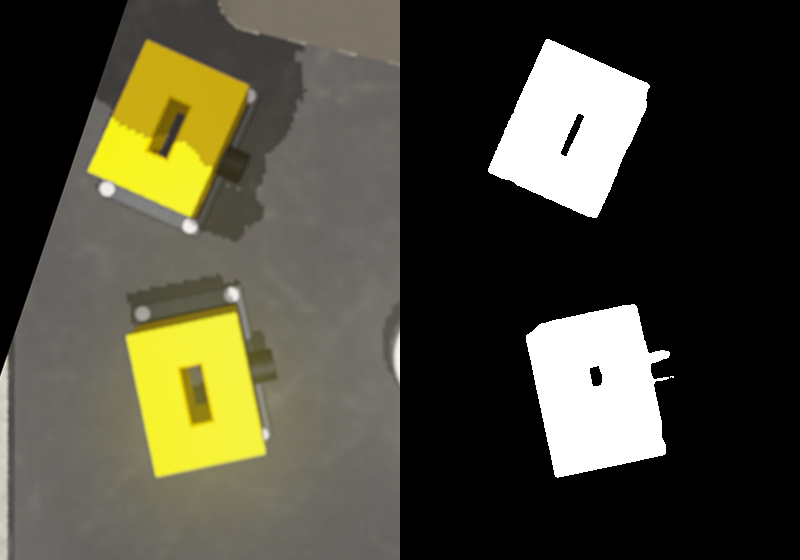

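Slots:
- Switch 1: (.5043, .3038), yaw .416
- Switch 2: (.5182, .4374), yaw -.21

I'm going back to take the key near its tail.

Request:
{"method": "drive_tool", "body": {
  "increments": [
    {"delta_pos":[33,6,0],"turn":0,"jaw":0.6},
    {"delta_pos":[33,6,0],"turn":0,"jaw":0.6},
    {"delta_pos":[32,6,0],"turn":0,"jaw":0.6},
    {"delta_pos":[32,5,0],"turn":0,"jaw":0.6},
    {"delta_pos":[25,-34,0],"turn":0,"jaw":0.6},
    {"delta_pos":[25,-34,0],"turn":0,"jaw":0.6},
    {"delta_pos":[25,-34,0],"turn":0,"jaw":0.6},
    {"delta_pos":[24,-33,0],"turn":0,"jaw":0.6}
  ]
}}

```text
time: 15.78
tool_pos: [0.4186, 0.1991, 0.4517]
tcp_rot: [-0.515, 3.098, 0.0]
wrist_force: [0.8, 0.2, 0.1]
width: 0.802
grip_force: 0.0
```

Request:
{"method": "drive_tool", "body": {
  "increments": [
    {"delta_pos":[8,-37,0],"turn":0,"jaw":0.6},
    {"delta_pos":[8,-37,0],"turn":0,"jaw":0.6},
    {"delta_pos":[8,-37,0],"turn":0,"jaw":0.6},
    {"delta_pos":[8,-37,0],"turn":0,"jaw":0.6},
    {"delta_pos":[9,-37,0],"turn":0,"jaw":0.6},
    {"delta_pos":[9,-37,0],"turn":0,"jaw":0.6},
    {"delta_pos":[9,-36,0],"turn":0,"jaw":0.6},
    {"delta_pos":[9,-36,0],"turn":0,"jaw":0.6}
  ]
}}

```text
time: 16.45
tool_pos: [0.4498, -0.1008, 0.4521]
tcp_rot: [-0.512, 3.097, -0.001]
wrist_force: [0.8, 1.3, 0.3]
width: 0.802
grip_force: 0.0
```

Request:
{"method": "drive_tool", "body": {
  "increments": [
    {"delta_pos":[-34,-8,0],"turn":0,"jaw":0.6},
    {"delta_pos":[-34,-8,0],"turn":0,"jaw":0.6},
    {"delta_pos":[-34,-8,0],"turn":0,"jaw":0.6},
    {"delta_pos":[-34,-8,0],"turn":0,"jaw":0.6},
    {"delta_pos":[-34,-9,0],"turn":0,"jaw":0.6},
    {"delta_pos":[-33,-9,0],"turn":0,"jaw":0.6},
    {"delta_pos":[0,0,0],"turn":0,"jaw":0.6},
    {"delta_pos":[0,0,0],"turn":0,"jaw":0.6}
  ]
}}

```text
time: 17.12
tool_pos: [0.66, -0.081, 0.4506]
tcp_rot: [0.514, -3.098, -0.001]
wrist_force: [0.2, -0.5, -0.3]
width: 0.804
grip_force: 0.0
```

```bash
python3 - <<'E'
from h import *
plan(.6589,-.0825,.297-.155,.326+np.pi)
c=snap('wrist','w9')
hsv=cv2.cvtColor(c['pixels'],cv2.COLOR_RGB2HSV)
m=cv2.inRange(hsv,(0,150,80),(8,255,255))|cv2.inRange(hsv,(172,150,80),(180,255,255))
cs,_=cv2.findContours(m,cv2.RETR_EXTERNAL,cv2.CHAIN_APPROX_SIMPLE)
for q in cs:
    if cv2.contourArea(q)>300: print(cv2.boundingRect(q),cv2.minAreaRect(q),cv2.approxPolyDP(q,5,True).reshape(-1,2).tolist())
X,Y,t=.6232,-.0946,.326
def S(s,n,y):
    lx=-.05+(s-n)*.7071;z=.032+(s+n)*.7071
    return [X+lx*np.cos(t)-y*np.sin(t),Y+lx*np.sin(t)+y*np.cos(t),z]
for s in(.04,.16):
  for y in(-.02,.02): print(s,y,proj(c,S(s,.022,y)).round(),proj(c,S(s,0,y)).round())
E
```

```text
t 17.12 pos [ 0.66   -0.081   0.4506] yaw -2.813 q6 -2.059 shift before turn [  1.3  -1.2 153.6] after turn [  1.3  -1.2 153.6] turn 0.003 rows>= 4
(288, 117, 62, 136) ((318.5, 184.5), (135.0, 61.0), 90.0) [[295, 118], [290, 246], [294, 252], [346, 252], [343, 118]]
(512, 7, 128, 107) ((575.4189453125, 61.51349639892578), (121.47879028320312, 59.1700439453125), 35.53767776489258) [[537, 12], [512, 52], [599, 113], [611, 113], [639, 72], [550, 7]]
0.04 -0.02 [293. 108.] [294. 129.]
0.04 0.02 [344. 108.] [342. 129.]
0.16 -0.02 [286. 242.] [288. 258.]
0.16 0.02 [349. 242.] [347. 258.]
```

Request:
{"method": "drive_tool", "body": {
  "increments": [
    {"delta_pos":[3,-1,33],"turn":0,"jaw":0.6},
    {"delta_pos":[0,0,40],"turn":0,"jaw":0.6},
    {"delta_pos":[0,0,40],"turn":0,"jaw":0.4},
    {"delta_pos":[0,0,30],"turn":0,"jaw":0.3},
    {"delta_pos":[0,0,10],"turn":0,"jaw":0.3},
    {"delta_pos":[0,0,0],"turn":0,"jaw":0.3},
    {"delta_pos":[0,0,0],"turn":0,"jaw":-1},
    {"delta_pos":[0,0,0],"turn":0,"jaw":-1}
  ],
  "grip_force": 20
}}

```text
time: 17.83
tool_pos: [0.6579, -0.0839, 0.3018]
tcp_rot: [-0.511, 3.096, -0.002]
wrist_force: [-1.1, 0.5, -0.8]
width: 0.466
grip_force: 23.6
```

Request:
{"method": "drive_tool", "body": {
  "increments": [
    {"delta_pos":[0,0,0],"turn":0,"jaw":-1},
    {"delta_pos":[0,0,0],"turn":0,"jaw":-1},
    {"delta_pos":[0,0,0],"turn":0,"jaw":-1}
  ]
}}

```text
time: 18.08
tool_pos: [0.658, -0.0841, 0.3013]
tcp_rot: [-0.511, 3.096, -0.003]
wrist_force: [-2.2, -1.1, 6.1]
width: 0.466
grip_force: 24.5
```

Request:
{"method": "drive_tool", "body": {
  "increments": [
    {"delta_pos":[0,0,-10],"turn":0,"jaw":-1},
    {"delta_pos":[0,0,-20],"turn":0,"jaw":-1},
    {"delta_pos":[0,0,-30],"turn":0,"jaw":-1},
    {"delta_pos":[0,0,-40],"turn":0,"jaw":-1},
    {"delta_pos":[0,0,-40],"turn":0,"jaw":-1},
    {"delta_pos":[0,0,-40],"turn":0,"jaw":-1},
    {"delta_pos":[0,0,0],"turn":0,"jaw":-1}
  ]
}}

```text
time: 18.67
tool_pos: [0.6588, -0.0839, 0.491]
tcp_rot: [-0.509, 3.082, -0.009]
wrist_force: [1.2, -0.6, 1.3]
width: 0.465
grip_force: 20.3
```

```bash
cat > key.py <<'E'
from h import *
def redkey(fn):
    c=snap('wrist',fn);s=c['state']
    hsv=cv2.cvtColor(c['pixels'],cv2.COLOR_RGB2HSV)
    m=cv2.inRange(hsv,(0,150,60),(8,255,255))|cv2.inRange(hsv,(172,150,60),(180,255,255))
    cs,_=cv2.findContours(m,cv2.RETR_EXTERNAL,cv2.CHAIN_APPROX_SIMPLE)
    for q in cs:
        if cv2.contourArea(q)>300: print(cv2.boundingRect(q),cv2.approxPolyDP(q,5,True).reshape(-1,2).tolist())
    M=R.from_rotvec(s['tcp_rot']).as_matrix()
    for th in (40,45,50,60,70,80,90):
        t=np.radians(th);o=[]
        ax=np.array([np.cos(t),0,np.sin(t)]);nz=np.array([np.sin(t),0,-np.cos(t)])   # key x (tongue), key top normal in tool axes
        for L,n in((95,11),(-25,11),(-25,-11),(95,-11),(135,0)):
            o.append(proj(c,s['tool_pos']+M@(np.array([0,0,.162])+ax*L/1000+nz*n/1000))[1].round())
        print(th,'rows: sh top,tail top,tail under,sh under,tip',o)
    print(s['wrist_force'],s['width'],s['grip_force'])
E
python3 - <<'E'
from key import *
plan(.6589,-.0825,.297-.155,.326+np.pi)
redkey('w10')
E
```

```text
t 18.67 pos [ 0.6588 -0.0839  0.491 ] yaw -2.814 q6 -2.062 shift before turn [  2.7   3.  193.9] after turn [  2.7   3.  193.9] turn 0.001 rows>= 5
(253, 119, 133, 273) [[277, 120], [253, 378], [266, 391], [378, 390], [385, 362], [367, 122]]
(276, 100, 90, 7) [[276, 102], [365, 105]]
(503, 9, 119, 99) [[526, 14], [503, 50], [582, 105], [595, 106], [621, 69], [537, 9]]
40 rows: sh top,tail top,tail under,sh under,tip [np.float64(85.0), np.float64(397.0), np.float64(402.0), np.float64(121.0), np.float64(39.0)]
45 rows: sh top,tail top,tail under,sh under,tip [np.float64(99.0), np.float64(392.0), np.float64(404.0), np.float64(135.0), np.float64(60.0)]
50 rows: sh top,tail top,tail under,sh under,tip [np.float64(112.0), np.float64(387.0), np.float64(406.0), np.float64(149.0), np.float64(80.0)]
60 rows: sh top,tail top,tail under,sh under,tip [np.float64(140.0), np.float64(374.0), np.float64(407.0), np.float64(177.0), np.float64(118.0)]
70 rows: sh top,tail top,tail under,sh under,tip [np.float64(168.0), np.float64(359.0), np.float64(406.0), np.float64(205.0), np.float64(155.0)]
80 rows: sh top,tail top,tail under,sh under,tip [np.float64(196.0), np.float64(343.0), np.float64(402.0), np.float64(233.0), np.float64(191.0)]
90 rows: sh top,tail top,tail under,sh under,tip [np.float64(224.0), np.float64(325.0), np.float64(394.0), np.float64(262.0), np.float64(226.0)]
[ 1.18654676 -0.58803583  1.26301496] 0.4647683085711305 20.306129157543182
```

The regrip holds: the key is at about 45° in the hand, and the rows match the 45° model. Next I carry it to switch 2 by the same path.

Request:
{"method": "drive_tool", "body": {
  "increments": [
    {"delta_pos":[34,9,4],"turn":0,"jaw":-1},
    {"delta_pos":[34,9,4],"turn":0,"jaw":-1},
    {"delta_pos":[34,9,4],"turn":0,"jaw":-1},
    {"delta_pos":[34,9,4],"turn":0,"jaw":-1},
    {"delta_pos":[34,8,4],"turn":0,"jaw":-1},
    {"delta_pos":[33,8,4],"turn":0,"jaw":-1},
    {"delta_pos":[-8,36,0],"turn":0,"jaw":-1},
    {"delta_pos":[-8,37,0],"turn":0,"jaw":-1}
  ]
}}

```text
time: 19.38
tool_pos: [0.4379, -0.0269, 0.453]
tcp_rot: [0.5, -3.1, -0.0]
wrist_force: [1.3, 0.6, -1.4]
width: 0.466
grip_force: 22.0
```

Request:
{"method": "drive_tool", "body": {
  "increments": [
    {"delta_pos":[-8,37,0],"turn":0,"jaw":-1},
    {"delta_pos":[-8,37,0],"turn":0,"jaw":-1},
    {"delta_pos":[-9,37,0],"turn":0,"jaw":-1},
    {"delta_pos":[-9,37,0],"turn":0,"jaw":-1},
    {"delta_pos":[-9,37,0],"turn":0,"jaw":-1},
    {"delta_pos":[-9,36,0],"turn":0,"jaw":-1},
    {"delta_pos":[-25,34,0],"turn":0,"jaw":-1},
    {"delta_pos":[-25,34,0],"turn":0,"jaw":-1}
  ]
}}

```text
time: 20.05
tool_pos: [0.4424, 0.2818, 0.4536]
tcp_rot: [0.513, -3.099, 0.0]
wrist_force: [1.5, -1.1, -1.2]
width: 0.46
grip_force: 22.0
```

Request:
{"method": "drive_tool", "body": {
  "increments": [
    {"delta_pos":[-25,34,0],"turn":0,"jaw":-1},
    {"delta_pos":[-25,33,0],"turn":0,"jaw":-1},
    {"delta_pos":[0,0,0],"turn":0.108,"jaw":-1},
    {"delta_pos":[0,0,0],"turn":0.108,"jaw":-1},
    {"delta_pos":[0,0,0],"turn":0.108,"jaw":-1},
    {"delta_pos":[0,0,0],"turn":0.108,"jaw":-1},
    {"delta_pos":[0,0,0],"turn":0.108,"jaw":-1},
    {"delta_pos":[0,0,0],"turn":0,"jaw":-1}
  ]
}}

```text
time: 20.72
tool_pos: [0.4688, 0.359, 0.453]
tcp_rot: [-0.337, -3.122, 0.002]
wrist_force: [-0.4, 0.1, -2.0]
width: 0.462
grip_force: 22.0
```

```bash
cat >> key.py <<'E'
SW={1:(.5043,.3038,.416),2:(.5182,.4374,-.21)}
def over(k,fwd,z,r=95.5):
    "tip r mm ahead of the TCP axis, fwd mm ahead of slot centre; z of the TCP"
    x,y,a=SW[k];p=a+np.pi;d=(fwd-r)/1000
    plan(x+d*np.cos(p),y+d*np.sin(p),z-.155,p)
E
python3 - <<'E'
from key import *
over(2,1,.345);redkey('w11')
E
```

```text
t 20.72 pos [0.4688 0.359  0.453 ] yaw 2.926 q6 -0.744 shift before turn [-126.1   87.8  107.7] after turn [-126.6   87.1  107.7] turn -0.005 rows>= 4
(253, 269, 133, 125) [[264, 273], [253, 362], [262, 389], [376, 390], [385, 377], [383, 334], [367, 275], [277, 278], [274, 269], [265, 279]]
(125, 230, 16, 42) [[136, 230], [125, 233], [130, 271], [140, 265]]
(10, 229, 112, 44) [[10, 235], [20, 272], [120, 271], [120, 229]]
(267, 123, 109, 147) [[276, 124], [267, 242], [274, 241], [278, 262], [271, 267], [375, 268], [367, 246], [365, 126]]
(276, 105, 87, 5) [[276, 108], [362, 109]]
40 rows: sh top,tail top,tail under,sh under,tip [np.float64(85.0), np.float64(396.0), np.float64(401.0), np.float64(121.0), np.float64(39.0)]
45 rows: sh top,tail top,tail under,sh under,tip [np.float64(98.0), np.float64(391.0), np.float64(403.0), np.float64(134.0), np.float64(59.0)]
50 rows: sh top,tail top,tail under,sh under,tip [np.float64(112.0), np.float64(386.0), np.float64(405.0), np.float64(148.0), np.float64(79.0)]
60 rows: sh top,tail top,tail under,sh under,tip [np.float64(139.0), np.float64(374.0), np.float64(407.0), np.float64(176.0), np.float64(118.0)]
70 rows: sh top,tail top,tail under,sh under,tip [np.float64(167.0), np.float64(359.0), np.float64(406.0), np.float64(205.0), np.float64(155.0)]
80 rows: sh top,tail top,tail under,sh under,tip [np.float64(196.0), np.float64(342.0), np.float64(401.0), np.float64(233.0), np.float64(191.0)]
90 rows: sh top,tail top,tail under,sh under,tip [np.float64(224.0), np.float64(325.0), np.float64(394.0), np.float64(262.0), np.float64(226.0)]
[-0.3566132   0.11671605 -1.96774338] 0.461771417892786 22.044630646705627
```

Request:
{"method": "drive_tool", "body": {
  "increments": [
    {"delta_pos":[-31,22,0],"turn":0,"jaw":-1},
    {"delta_pos":[-31,22,0],"turn":0,"jaw":-1},
    {"delta_pos":[-30,22,0],"turn":0,"jaw":-1},
    {"delta_pos":[-30,21,30],"turn":0,"jaw":-1},
    {"delta_pos":[0,0,35],"turn":0,"jaw":-1},
    {"delta_pos":[0,0,35],"turn":0,"jaw":-1},
    {"delta_pos":[0,0,0],"turn":0,"jaw":-1},
    {"delta_pos":[0,0,0],"turn":0,"jaw":-1}
  ]
}}

```text
time: 21.43
tool_pos: [0.6016, 0.4157, 0.3537]
tcp_rot: [-0.33, -3.118, 0.008]
wrist_force: [-0.3, -0.4, -0.6]
width: 0.467
grip_force: 22.0
```

Request:
{"method": "drive_tool", "body": {
  "increments": [
    {"delta_pos":[0,0,0],"turn":0,"jaw":-1},
    {"delta_pos":[0,0,0],"turn":0,"jaw":-1}
  ]
}}

```text
time: 21.6
tool_pos: [0.6033, 0.417, 0.3619]
tcp_rot: [0.332, 3.119, 0.006]
wrist_force: [0.1, 0.0, -1.1]
width: 0.467
grip_force: 22.0
```

```bash
python3 - <<'E'
from key import *
over(2,1,.325,92);c=snap('wrist','w12')
s=c['state'];M=R.from_rotvec(s['tcp_rot']).as_matrix()
tip=s['tool_pos']+M@np.array([.092,0,.261]);print('tip model',tip,'px',proj(c,tip))
a=c['pixels'];x,y,_=SW[2];print('slot px',proj(c,[x,y,.064]))
u,v=map(int,proj(c,tip));u0,v0=max(u-80,0),max(v-60,0)
side=load('s7')
sd=snap('side','s12');pu,pv=map(int,proj(sd,[x,y,.1]));sc=snap('scene','sc12');qu,qv=map(int,proj(sc,[x,y,.1]))
def crop(im,u,v,w=65,h=50): 
    u=min(max(u,w),640-w);v=min(max(v,h),480-h);return cv2.resize(im[v-h:v+h,u-w:u+w],(390,300),interpolation=cv2.INTER_CUBIC)
cv2.imwrite('pics/m12.png',np.vstack([np.hstack([crop(a,u,v,104,80),crop(sd['pixels'],pu,pv,39,30)]),np.hstack([crop(sc['pixels'],qu,qv),crop(a,320,240,312,240)])])[:,:,::-1])
E
```

```text
t 21.6 pos [0.6033 0.417  0.3619] yaw 2.93 q6 -0.788 shift before turn [-3.4  2.1 36.9] after turn [-3.4  2.1 36.9] turn -0.002 rows>= 1
tip model [0.5146173  0.43717572 0.10054726] px [319.41742483  67.55595789]
slot px [320.77964006  81.28723303]
```

View pics/m12.png

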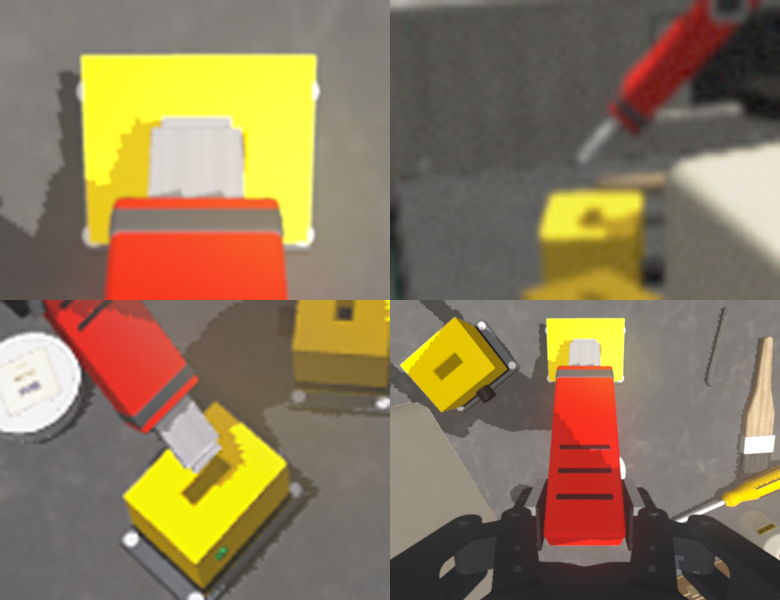

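The tip hangs over the slot: tip at about (319,63) and slot centre near (321,80) in the full wrist picture, laterally aligned within 1–2 mm. The key is at 45°. Now I lower it into the mouth.

Request:
{"method": "drive_tool", "body": {
  "increments": [
    {"delta_pos":[-6,2,0],"turn":0,"jaw":-1},
    {"delta_pos":[0,0,15],"turn":0,"jaw":-1},
    {"delta_pos":[0,0,15],"turn":0,"jaw":-1},
    {"delta_pos":[0,0,0],"turn":0,"jaw":-1},
    {"delta_pos":[0,0,0],"turn":0,"jaw":-1},
    {"delta_pos":[0,0,0],"turn":0,"jaw":-1}
  ]
}}

```text
time: 22.25
tool_pos: [0.6086, 0.417, 0.3263]
tcp_rot: [-0.333, -3.122, 0.003]
wrist_force: [1.4, 0.2, -1.4]
width: 0.459
grip_force: 22.0
```

```bash
python3 - <<'E'
from key import *
over(2,1,.320,95)
E
```

```text
t 22.25 pos [0.6086 0.417  0.3263] yaw 2.929 q6 -0.791 shift before turn [-1.3  1.2  6.3] after turn [-1.3  1.2  6.3] turn -0.003 rows>= 1
```

Request:
{"method": "drive_tool", "body": {
  "increments": [
    {"delta_pos":[-1,1,0],"turn":0,"jaw":-1},
    {"delta_pos":[0,0,4],"turn":0,"jaw":-1},
    {"delta_pos":[0,0,4],"turn":0,"jaw":-1},
    {"delta_pos":[0,0,0],"turn":0,"jaw":-1},
    {"delta_pos":[0,0,0],"turn":0,"jaw":-1}
  ]
}}

```text
time: 22.67
tool_pos: [0.6098, 0.4179, 0.3196]
tcp_rot: [-0.334, -3.123, 0.0]
wrist_force: [-1.1, 1.3, -0.3]
width: 0.469
grip_force: 22.1
```

```bash
python3 - <<'E'
from key import *
over(2,1,.320,95)
from workcell import bot
s=bot.read_state();print(R.from_rotvec(s['tcp_rot']).as_matrix().T@s['wrist_force'],s['torque'])
E
```

```text
t 22.67 pos [0.6098 0.4179 0.3196] yaw 2.929 q6 -0.791 shift before turn [-0.3 -0.1 -0.4] after turn [-0.3 -0.1 -0.4] turn -0.003 rows>= 1
[1.30857951 1.04144207 0.32712239] [ 0.11426691  0.09281836 -0.07945332]
```

Request:
{"method": "drive_tool", "body": {
  "increments": [
    {"delta_pos":[0,0,2],"turn":0,"jaw":-1},
    {"delta_pos":[0,0,0],"turn":0,"jaw":-1},
    {"delta_pos":[3,0,0],"turn":0,"jaw":-1},
    {"delta_pos":[3,0,0],"turn":0,"jaw":-1},
    {"delta_pos":[3,0,0],"turn":0,"jaw":-1},
    {"delta_pos":[0,0,0],"turn":0,"jaw":-1}
  ]
}}

```text
time: 23.17
tool_pos: [0.6033, 0.4195, 0.321]
tcp_rot: [0.332, 3.115, 0.003]
wrist_force: [6.6, -1.7, 4.2]
width: 0.462
grip_force: 22.7
```

```bash
python3 - <<'E'
from key import *
over(2,1,.320,95)
from workcell import bot
s=bot.read_state();print(R.from_rotvec(s['tcp_rot']).as_matrix().T@s['wrist_force'],s['torque'])
redkey('w13')
E
```

```text
t 23.17 pos [0.6033 0.4195 0.321 ] yaw 2.93 q6 -0.782 shift before turn [-7.  -0.2  1.1] after turn [-7.  -0.2  1.1] turn -0.002 rows>= 1
[-6.86686188 -0.30141841 -4.1510879 ] [-0.5978895  -1.19367823  0.12037631]
(253, 124, 133, 271) [[276, 124], [253, 378], [265, 393], [374, 393], [385, 368], [363, 125]]
(275, 105, 87, 6) [[275, 109], [361, 110]]
40 rows: sh top,tail top,tail under,sh under,tip [np.float64(85.0), np.float64(396.0), np.float64(401.0), np.float64(121.0), np.float64(39.0)]
45 rows: sh top,tail top,tail under,sh under,tip [np.float64(98.0), np.float64(392.0), np.float64(403.0), np.float64(135.0), np.float64(59.0)]
50 rows: sh top,tail top,tail under,sh under,tip [np.float64(112.0), np.float64(386.0), np.float64(405.0), np.float64(148.0), np.float64(79.0)]
60 rows: sh top,tail top,tail under,sh under,tip [np.float64(139.0), np.float64(374.0), np.float64(407.0), np.float64(176.0), np.float64(118.0)]
70 rows: sh top,tail top,tail under,sh under,tip [np.float64(167.0), np.float64(359.0), np.float64(406.0), np.float64(205.0), np.float64(155.0)]
80 rows: sh top,tail top,tail under,sh under,tip [np.float64(196.0), np.float64(342.0), np.float64(401.0), np.float64(233.0), np.float64(191.0)]
90 rows: sh top,tail top,tail under,sh under,tip [np.float64(224.0), np.float64(325.0), np.float64(394.0), np.float64(262.0), np.float64(226.0)]
[ 6.61309214 -1.7441813   4.207258  ] 0.46179908909931444 22.74538815021515
```

The tip is caught on the slot's far wall: 6.9 N against a 9 mm push. Now I swing the key upright along an arc.

Request:
{"method": "drive_tool", "body": {
  "increments": [
    {"delta_pos":[9,0,-7],"turn":0,"jaw":-1},
    {"delta_pos":[9,0,-7],"turn":0,"jaw":-1},
    {"delta_pos":[10,0,-6],"turn":0,"jaw":-1},
    {"delta_pos":[0,0,0],"turn":0,"jaw":-1},
    {"delta_pos":[0,0,0],"turn":0,"jaw":-1}
  ]
}}

```text
time: 23.63
tool_pos: [0.5728, 0.4261, 0.3379]
tcp_rot: [-0.332, -3.123, 0.0]
wrist_force: [0.6, -0.2, -2.4]
width: 0.463
grip_force: 22.6
```

```bash
python3 - <<'E'
from key import *
over(2,1,.320,95)
from workcell import bot
s=bot.read_state();print(R.from_rotvec(s['tcp_rot']).as_matrix().T@s['wrist_force'],s['torque'])
redkey('w14')
E
```

```text
t 23.63 pos [0.5728 0.4261 0.3379] yaw 2.93 q6 -0.755 shift before turn [-38.2  -0.3  17.8] after turn [-38.2  -0.4  17.8] turn -0.002 rows>= 1
[-0.65218528 -0.01338606  2.36454874] [ 0.02259153 -0.14723644  0.05798373]
(251, 180, 137, 229) [[279, 180], [251, 374], [260, 406], [377, 407], [387, 373], [363, 192], [352, 197]]
40 rows: sh top,tail top,tail under,sh under,tip [np.float64(85.0), np.float64(396.0), np.float64(401.0), np.float64(121.0), np.float64(39.0)]
45 rows: sh top,tail top,tail under,sh under,tip [np.float64(98.0), np.float64(391.0), np.float64(403.0), np.float64(135.0), np.float64(59.0)]
50 rows: sh top,tail top,tail under,sh under,tip [np.float64(112.0), np.float64(386.0), np.float64(405.0), np.float64(148.0), np.float64(79.0)]
60 rows: sh top,tail top,tail under,sh under,tip [np.float64(139.0), np.float64(374.0), np.float64(407.0), np.float64(176.0), np.float64(118.0)]
70 rows: sh top,tail top,tail under,sh under,tip [np.float64(167.0), np.float64(359.0), np.float64(406.0), np.float64(205.0), np.float64(155.0)]
80 rows: sh top,tail top,tail under,sh under,tip [np.float64(196.0), np.float64(342.0), np.float64(401.0), np.float64(233.0), np.float64(191.0)]
90 rows: sh top,tail top,tail under,sh under,tip [np.float64(224.0), np.float64(325.0), np.float64(394.0), np.float64(262.0), np.float64(226.0)]
[ 0.63273749 -0.15017479 -2.36510177] 0.463100359840251 22.580295503139496
```

Request:
{"method": "drive_tool", "body": {
  "increments": [
    {"delta_pos":[11,0,-5],"turn":0,"jaw":-1},
    {"delta_pos":[11,0,-4],"turn":0,"jaw":-1},
    {"delta_pos":[11,0,-3],"turn":0,"jaw":-1},
    {"delta_pos":[11,0,-1],"turn":0,"jaw":-1},
    {"delta_pos":[11,0,0],"turn":0,"jaw":-1},
    {"delta_pos":[0,0,0],"turn":0,"jaw":-1},
    {"delta_pos":[0,0,0],"turn":0,"jaw":-1}
  ]
}}

```text
time: 24.27
tool_pos: [0.5188, 0.4378, 0.3509]
tcp_rot: [-0.332, -3.123, -0.0]
wrist_force: [0.1, -0.5, -1.0]
width: 0.468
grip_force: 23.7
```

```bash
python3 - <<'E'
from key import *
over(2,0,.321,0)
from workcell import bot
s=bot.read_state();print(R.from_rotvec(s['tcp_rot']).as_matrix().T@s['wrist_force'],s['torque'])
redkey('w15')
E
```

```text
t 24.27 pos [0.5188 0.4378 0.3509] yaw 2.93 q6 -0.695 shift before turn [ 0.5 -0.5 29.9] after turn [ 0.5 -0.5 29.9] turn -0.002 rows>= 1
[-0.18236801 -0.44665595  0.95085726] [0.04660967 0.0568328  0.00276707]
(249, 249, 140, 194) [[281, 249], [251, 361], [249, 406], [257, 419], [343, 420], [306, 426], [311, 429], [299, 433], [317, 438], [372, 436], [380, 431], [370, 424], [382, 420], [388, 363], [366, 280], [355, 287], [283, 286], [336, 278], [281, 262]]
40 rows: sh top,tail top,tail under,sh under,tip [np.float64(85.0), np.float64(396.0), np.float64(401.0), np.float64(121.0), np.float64(39.0)]
45 rows: sh top,tail top,tail under,sh under,tip [np.float64(98.0), np.float64(391.0), np.float64(403.0), np.float64(135.0), np.float64(59.0)]
50 rows: sh top,tail top,tail under,sh under,tip [np.float64(112.0), np.float64(386.0), np.float64(405.0), np.float64(148.0), np.float64(79.0)]
60 rows: sh top,tail top,tail under,sh under,tip [np.float64(139.0), np.float64(374.0), np.float64(407.0), np.float64(176.0), np.float64(118.0)]
70 rows: sh top,tail top,tail under,sh under,tip [np.float64(167.0), np.float64(359.0), np.float64(406.0), np.float64(205.0), np.float64(155.0)]
80 rows: sh top,tail top,tail under,sh under,tip [np.float64(196.0), np.float64(342.0), np.float64(401.0), np.float64(233.0), np.float64(191.0)]
90 rows: sh top,tail top,tail under,sh under,tip [np.float64(224.0), np.float64(325.0), np.float64(394.0), np.float64(262.0), np.float64(226.0)]
[ 0.08355545 -0.47484595 -0.9510147 ] 0.4676329057707725 23.651545643806458
```

Request:
{"method": "drive_tool", "body": {
  "increments": [
    {"delta_pos":[0,0,5],"turn":0,"jaw":-1},
    {"delta_pos":[0,0,5],"turn":0,"jaw":-1},
    {"delta_pos":[0,0,5],"turn":0,"jaw":-1},
    {"delta_pos":[0,0,5],"turn":0,"jaw":-1},
    {"delta_pos":[0,0,4],"turn":0,"jaw":-1},
    {"delta_pos":[0,0,0],"turn":0,"jaw":-1},
    {"delta_pos":[0,0,0],"turn":0,"jaw":-1}
  ]
}}

```text
time: 24.9
tool_pos: [0.52, 0.4372, 0.3259]
tcp_rot: [-0.334, -3.122, 0.002]
wrist_force: [-2.0, 0.3, -1.7]
width: 0.465
grip_force: 23.6
```

Request:
{"method": "drive_tool", "body": {
  "increments": [
    {"delta_pos":[0,0,4],"turn":0,"jaw":-1},
    {"delta_pos":[0,0,3],"turn":0,"jaw":-1},
    {"delta_pos":[0,0,2],"turn":0,"jaw":-1},
    {"delta_pos":[0,0,0],"turn":0,"jaw":-1}
  ]
}}

```text
time: 25.23
tool_pos: [0.5212, 0.4377, 0.3224]
tcp_rot: [0.333, 3.12, 0.004]
wrist_force: [-2.9, -4.1, 12.1]
width: 0.464
grip_force: 25.8
```

Request:
{"method": "drive_tool", "body": {
  "increments": [
    {"delta_pos":[0,0,2],"turn":0,"jaw":-1},
    {"delta_pos":[0,0,2],"turn":0,"jaw":-1},
    {"delta_pos":[0,0,0],"turn":0,"jaw":-1}
  ]
}}

```text
time: 25.48
tool_pos: [0.5222, 0.4376, 0.3217]
tcp_rot: [0.332, 3.116, 0.006]
wrist_force: [-3.5, -6.6, 23.1]
width: 0.466
grip_force: 28.9
```

Request:
{"method": "drive_tool", "body": {
  "increments": [
    {"delta_pos":[0,0,0],"turn":0,"jaw":0.0},
    {"delta_pos":[0,0,0],"turn":0,"jaw":0.3},
    {"delta_pos":[0,0,0],"turn":0,"jaw":0.3},
    {"delta_pos":[0,0,0],"turn":0,"jaw":0.3},
    {"delta_pos":[0,0,-20],"turn":0,"jaw":0.3},
    {"delta_pos":[0,0,-40],"turn":0,"jaw":0.3},
    {"delta_pos":[0,0,-40],"turn":0,"jaw":0.3},
    {"delta_pos":[0,0,-30],"turn":0,"jaw":0.3}
  ]
}}

```text
time: 26.15
tool_pos: [0.5203, 0.4376, 0.446]
tcp_rot: [0.333, 3.123, 0.001]
wrist_force: [1.2, 0.8, 0.4]
width: 0.651
grip_force: 0.0
```

Request:
{"method": "drive_tool", "body": {
  "increments": [
    {"delta_pos":[-30,0,0],"turn":0,"jaw":0.3},
    {"delta_pos":[-30,0,0],"turn":0,"jaw":0.3},
    {"delta_pos":[0,0,0],"turn":0,"jaw":0.3},
    {"delta_pos":[0,0,0],"turn":0,"jaw":0.3}
  ]
}}

```text
time: 26.48
tool_pos: [0.5799, 0.4241, 0.4424]
tcp_rot: [-0.336, -3.122, 0.002]
wrist_force: [-0.9, -0.0, -0.1]
width: 0.647
grip_force: 0.0
```

```bash
cat >> key.py <<'E'
def standing(k,fn,c=None):
    c=c or snap('wrist',fn);x,y,a=SW[k]
    hsv=cv2.cvtColor(c['pixels'],cv2.COLOR_RGB2HSV)
    m=cv2.inRange(hsv,(0,150,60),(8,255,255))|cv2.inRange(hsv,(172,150,60),(180,255,255))
    q=max(cv2.findContours(m,cv2.RETR_EXTERNAL,cv2.CHAIN_APPROX_SIMPLE)[0],key=cv2.contourArea)
    print('seen',cv2.boundingRect(q),np.round(cv2.minAreaRect(q)[0]),cv2.approxPolyDP(q,4,True).reshape(-1,2).tolist())
    def L(i,j,z): return [x+i*np.cos(a)-j*np.sin(a),y+i*np.sin(a)+j*np.cos(a),z]
    P=np.array([proj(c,L(i,j,z)) for z in(.064,.184) for i in(-.011,.011) for j in(-.02,.02)])
    h=cv2.convexHull(np.float32(P));print('model',cv2.boundingRect(np.int32(P.round())),'bottom',P[:4].round().tolist(),'top',P[4:].round().tolist())
E
python3 - <<'E'
from key import *
over(2,0,.45,0);standing(2,'w16')
E
```

```text
t 26.48 pos [0.5799 0.4241 0.4424] yaw 2.927 q6 -0.759 shift before turn [63.2 -0.2 -7.6] after turn [63.2  0.1 -7.6] turn -0.005 rows>= 2
seen (285, 109, 74, 41) [322. 129.] [[285, 111], [288, 149], [357, 147], [356, 109]]
model (281, 105, 78, 44) bottom [[294.0, 111.0], [345.0, 111.0], [295.0, 140.0], [345.0, 140.0]] top [[281.0, 105.0], [358.0, 105.0], [282.0, 148.0], [358.0, 148.0]]
```

Key 1 stands upright and home in switch 2: the seen outline (285–357, 109–149) matches the model. Now I'll locate the other key from the scene camera and check the bar.

```bash
cat >> key.py <<'E'
def redflat(c,x0,y0,w,h):
    a=warp(c,x0,y0,w,h,.022)
    hsv=cv2.cvtColor(a,cv2.COLOR_RGB2HSV)
    m=cv2.inRange(hsv,(0,120,60),(10,255,255))|cv2.inRange(hsv,(170,120,60),(180,255,255))
    m=cv2.morphologyEx(m,cv2.MORPH_CLOSE,np.ones((25,25)))
    for q in cv2.findContours(m,cv2.RETR_EXTERNAL,cv2.CHAIN_APPROX_NONE)[0]:
        if cv2.contourArea(q)<3000: continue
        r=cv2.minAreaRect(q);b=cv2.boxPoints(r)/2000+[x0,y0]
        print('red',(np.array(r[0])/2000+[x0,y0]).round(4),np.array(r[1])/2,r[2],b.round(4).tolist())
E
python3 - <<'E'
from key import *
c=snap('scene','sc17')
redflat(c,.35,-.02,.25,.25)
a=load('w8')
E
```

```text
red [0.4708 0.1111] [128.46096802  46.51797867] 77.93511962890625 [[0.4346, 0.0532], [0.4801, 0.0434], [0.507, 0.1691], [0.4615, 0.1788]]
```

```bash
python3 - <<'E'
from h import *
from workcell import bot
s=bot.read_state();m=R.from_rotvec(s['tcp_rot']).as_matrix();p=s['tool_pos']
for q in [(.44,.28,.44),(.42,.115,.40)]:
    print((m.T@(np.array(q)-p)*1000).round());p=np.array(q)
E
```

```text
[ 105. -171.    3.]
[ -15. -165.   40.]
```

Request:
{"method": "drive_tool", "body": {
  "increments": [
    {"delta_pos":[21,-34,0],"turn":0,"jaw":0.3},
    {"delta_pos":[21,-34,0],"turn":0,"jaw":0.3},
    {"delta_pos":[21,-34,0],"turn":0,"jaw":0.3},
    {"delta_pos":[21,-34,0],"turn":0,"jaw":0.3},
    {"delta_pos":[21,-35,0],"turn":0,"jaw":0.3},
    {"delta_pos":[-3,-33,8],"turn":0,"jaw":0.3},
    {"delta_pos":[-3,-33,8],"turn":0,"jaw":0.3},
    {"delta_pos":[-3,-33,8],"turn":0,"jaw":0.3}
  ]
}}

```text
time: 27.25
tool_pos: [0.4259, 0.1804, 0.4194]
tcp_rot: [0.33, 3.124, 0.001]
wrist_force: [0.4, -0.5, 0.1]
width: 0.65
grip_force: 0.0
```

Request:
{"method": "drive_tool", "body": {
  "increments": [
    {"delta_pos":[-3,-33,8],"turn":0,"jaw":0.3},
    {"delta_pos":[-3,-33,8],"turn":0,"jaw":0.3},
    {"delta_pos":[0,0,10],"turn":0.12,"jaw":0.3},
    {"delta_pos":[0,0,10],"turn":0.12,"jaw":0.3},
    {"delta_pos":[0,0,10],"turn":0.12,"jaw":0.3},
    {"delta_pos":[0,0,10],"turn":0.12,"jaw":0.3},
    {"delta_pos":[0,0,10],"turn":0.12,"jaw":0.3},
    {"delta_pos":[0,0,10],"turn":0.12,"jaw":0.3}
  ]
}}

```text
time: 27.92
tool_pos: [0.4188, 0.1157, 0.3429]
tcp_rot: [-1.419, -2.802, 0.0]
wrist_force: [-0.6, 0.8, -0.5]
width: 0.65
grip_force: 0.0
```

Request:
{"method": "drive_tool", "body": {
  "increments": [
    {"delta_pos":[0,0,10],"turn":0.12,"jaw":0.3},
    {"delta_pos":[0,0,10],"turn":0.12,"jaw":0.3},
    {"delta_pos":[0,0,10],"turn":0.12,"jaw":0.3},
    {"delta_pos":[0,0,10],"turn":0.12,"jaw":0.3},
    {"delta_pos":[0,0,0],"turn":0.12,"jaw":0.3},
    {"delta_pos":[0,0,0],"turn":0.12,"jaw":0.3},
    {"delta_pos":[0,0,0],"turn":0.12,"jaw":0.3},
    {"delta_pos":[0,0,0],"turn":0,"jaw":0.3}
  ]
}}

```text
time: 28.58
tool_pos: [0.4188, 0.1158, 0.3033]
tcp_rot: [-2.435, -1.983, 0.001]
wrist_force: [-0.7, -0.6, -0.7]
width: 0.647
grip_force: 0.0
```

```bash
python3 - <<'E'
from key import *
plan(.468,.115,.145,1.36)
redflat(snap('wrist','w18'),.35,-.02,.25,.25)
E
```

```text
t 28.58 pos [0.4188 0.1158 0.3033] yaw 1.367 q6 0.416 shift before turn [ 9.2 48.3  3.2] after turn [ 9.5 48.2  3.2] turn 0.007 rows>= 2
red [0.4723 0.1001] [132.18104553  47.53377151] 80.91992950439453 [[0.4384, 0.0386], [0.4854, 0.0311], [0.5062, 0.1616], [0.4593, 0.1691]]
```

Request:
{"method": "drive_tool", "body": {
  "increments": [
    {"delta_pos":[5,24,0],"turn":0,"jaw":0.6},
    {"delta_pos":[5,24,0],"turn":0,"jaw":0.6},
    {"delta_pos":[0,0,0],"turn":0,"jaw":0.6},
    {"delta_pos":[0,0,0],"turn":0,"jaw":0.6}
  ]
}}

```text
time: 28.97
tool_pos: [0.4693, 0.1157, 0.3038]
tcp_rot: [-2.431, -1.989, 0.0]
wrist_force: [-0.0, 0.9, -0.4]
width: 0.802
grip_force: 0.0
```

```bash
python3 - <<'E'
from key import *
plan(.468,.115,.145,1.36)
c=snap('wrist','w19')
redflat(c,.35,-.02,.25,.25)
hsv=cv2.cvtColor(c['pixels'],cv2.COLOR_RGB2HSV)
m=cv2.inRange(hsv,(0,150,60),(8,255,255))|cv2.inRange(hsv,(172,150,60),(180,255,255))
for q in cv2.findContours(m,cv2.RETR_EXTERNAL,cv2.CHAIN_APPROX_NONE)[0]:
    if cv2.contourArea(q)>300: print(cv2.approxPolyDP(q,5,True).reshape(-1,2).tolist())
E
```

```text
t 28.97 pos [0.4693 0.1157 0.3038] yaw 1.372 q6 0.389 shift before turn [-1.  -1.2  3.8] after turn [-1.  -1.2  3.8] turn 0.012 rows>= 1
red [0.4746 0.106 ] [119.39498901  41.0204277 ] 78.3814697265625 [[0.4425, 0.0517], [0.4827, 0.0434], [0.5067, 0.1604], [0.4665, 0.1686]]
[[298, 173], [298, 329], [357, 332], [363, 173]]
[[298, 152], [364, 157], [355, 149]]
```

```bash
python3 - <<'E'
from h import *
plan(.4758,.1119,.181-.155,1.368)
E
```

```text
t 29.02 pos [0.4685 0.1156 0.3035] yaw 1.371 q6 0.39 shift before turn [ -2.2   8.1 122.5] after turn [ -2.1   8.1 122.5] turn 0.003 rows>= 3
```

Request:
{"method": "drive_tool", "body": {
  "increments": [
    {"delta_pos":[-2,7,20],"turn":0,"jaw":0.3},
    {"delta_pos":[0,0,30],"turn":0,"jaw":0.3},
    {"delta_pos":[0,0,30],"turn":0,"jaw":0.3},
    {"delta_pos":[0,0,25],"turn":0,"jaw":0.3},
    {"delta_pos":[0,0,15],"turn":0,"jaw":0.3},
    {"delta_pos":[0,0,0],"turn":0,"jaw":0.3},
    {"delta_pos":[0,0,0],"turn":0,"jaw":0.3}
  ]
}}

```text
time: 29.6
tool_pos: [0.4738, 0.1121, 0.1831]
tcp_rot: [-2.432, -1.987, 0.005]
wrist_force: [0.5, -0.2, 0.9]
width: 0.648
grip_force: 0.0
```

Request:
{"method": "drive_tool", "body": {
  "increments": [
    {"delta_pos":[0,0,0],"turn":0,"jaw":-1},
    {"delta_pos":[0,0,0],"turn":0,"jaw":-1},
    {"delta_pos":[0,0,0],"turn":0,"jaw":-1},
    {"delta_pos":[0,0,0],"turn":0,"jaw":-1},
    {"delta_pos":[0,0,0],"turn":0,"jaw":-1}
  ],
  "grip_force": 30
}}

```text
time: 30.02
tool_pos: [0.4762, 0.1123, 0.1854]
tcp_rot: [2.433, 1.986, 0.004]
wrist_force: [-1.1, -0.1, 6.7]
width: 0.453
grip_force: 31.4
```

```bash
python3 - <<'E'
from h import *
from workcell import bot
s=bot.read_state();m=R.from_rotvec(s['tcp_rot']).as_matrix();p=s['tool_pos'];print(p,s['width'],s['grip_force'])
for q in [(.40,.10,.38),(.43,-.12,.38)]:
    print((m.T@(np.array(q)-p)*1000).round());p=np.array(q)
from key import *
X,Y,t=.6232,-.0946,.326
plan(X+.0117*np.cos(t),Y+.0117*np.sin(t),.35-.155,t+np.pi)
E
```

```text
[0.47621084 0.1122976  0.18539924] 0.45326411686564644 31.389718651771545
[ -27.  -72. -195.]
[-210.   73.   -0.]
t 30.02 pos [0.4762 0.1123 0.1854] yaw 1.369 q6 0.382 shift before turn [-167.2  196.  -164.3] after turn [  85.1  243.1 -164.3] turn 1.043 rows>= 9
```

Request:
{"method": "drive_tool", "body": {
  "increments": [
    {"delta_pos":[0,0,-33],"turn":0,"jaw":-1},
    {"delta_pos":[-5,-14,-33],"turn":0,"jaw":-1},
    {"delta_pos":[-5,-14,-33],"turn":0,"jaw":-1},
    {"delta_pos":[-5,-14,-33],"turn":0,"jaw":-1},
    {"delta_pos":[-6,-15,-33],"turn":0,"jaw":-1},
    {"delta_pos":[-6,-15,-30],"turn":0,"jaw":-1},
    {"delta_pos":[-35,12,0],"turn":0,"jaw":-1},
    {"delta_pos":[-35,12,0],"turn":0,"jaw":-1}
  ]
}}

```text
time: 30.68
tool_pos: [0.4087, 0.0274, 0.3821]
tcp_rot: [2.425, 1.99, 0.009]
wrist_force: [1.0, -0.0, -2.9]
width: 0.455
grip_force: 31.6
```

Request:
{"method": "drive_tool", "body": {
  "increments": [
    {"delta_pos":[-35,12,0],"turn":0,"jaw":-1},
    {"delta_pos":[-35,12,0],"turn":0,"jaw":-1},
    {"delta_pos":[-35,12,0],"turn":0,"jaw":-1},
    {"delta_pos":[-35,13,0],"turn":0,"jaw":-1},
    {"delta_pos":[0,0,0],"turn":-0.12,"jaw":-1},
    {"delta_pos":[0,0,0],"turn":-0.12,"jaw":-1},
    {"delta_pos":[0,0,0],"turn":-0.12,"jaw":-1},
    {"delta_pos":[0,0,0],"turn":-0.12,"jaw":-1}
  ]
}}

```text
time: 31.35
tool_pos: [0.4284, -0.1208, 0.3785]
tcp_rot: [-1.886, -2.512, 0.0]
wrist_force: [0.2, 0.5, -1.2]
width: 0.458
grip_force: 31.6
```

Request:
{"method": "drive_tool", "body": {
  "increments": [
    {"delta_pos":[0,0,0],"turn":-0.12,"jaw":-1},
    {"delta_pos":[0,0,0],"turn":-0.12,"jaw":-1},
    {"delta_pos":[0,0,0],"turn":-0.12,"jaw":-1},
    {"delta_pos":[0,0,0],"turn":-0.12,"jaw":-1},
    {"delta_pos":[0,0,0],"turn":-0.12,"jaw":-1},
    {"delta_pos":[0,0,0],"turn":-0.12,"jaw":-1},
    {"delta_pos":[0,0,0],"turn":-0.12,"jaw":-1},
    {"delta_pos":[0,0,0],"turn":-0.12,"jaw":-1}
  ]
}}

```text
time: 32.02
tool_pos: [0.4285, -0.1202, 0.3786]
tcp_rot: [-0.511, -3.099, -0.0]
wrist_force: [-0.1, 0.2, -2.4]
width: 0.461
grip_force: 31.6
```

Request:
{"method": "drive_tool", "body": {
  "increments": [
    {"delta_pos":[0,0,0],"turn":-0.12,"jaw":-1},
    {"delta_pos":[0,0,0],"turn":-0.12,"jaw":-1},
    {"delta_pos":[0,0,0],"turn":-0.12,"jaw":-1},
    {"delta_pos":[0,0,0],"turn":-0.12,"jaw":-1},
    {"delta_pos":[0,0,0],"turn":-0.12,"jaw":-1},
    {"delta_pos":[0,0,0],"turn":-0.06,"jaw":-1},
    {"delta_pos":[0,0,0],"turn":0,"jaw":-1}
  ]
}}

```text
time: 32.6
tool_pos: [0.4285, -0.1202, 0.3786]
tcp_rot: [0.514, -3.099, -0.0]
wrist_force: [0.5, 0.6, 0.2]
width: 0.457
grip_force: 31.6
```

```bash
python3 - <<'E'
from key import *
X,Y,t=.6232,-.0946,.326
plan(X+.0117*np.cos(t),Y+.0117*np.sin(t),.35-.155,t+np.pi)
c=snap('wrist','w20')
hsv=cv2.cvtColor(c['pixels'],cv2.COLOR_RGB2HSV)
m=cv2.inRange(hsv,(0,150,60),(8,255,255))|cv2.inRange(hsv,(172,150,60),(180,255,255))
for q in cv2.findContours(m,cv2.RETR_EXTERNAL,cv2.CHAIN_APPROX_NONE)[0]:
    if cv2.contourArea(q)>300: print(cv2.approxPolyDP(q,5,True).reshape(-1,2).tolist())
# bar check in scene camera
a=snap('scene','sc20')
for p in [(.49,-.2342),(.4964,-.3175)]: print(proj(a,[p[0],p[1],.03]).round(), a['pixels'][tuple(proj(a,[p[0],p[1],.03]).round().astype(int)[::-1])])
o=load('scene0')['pixels'].astype(int);d=abs(a['pixels'].astype(int)-o).max(2)>60
print([cv2.boundingRect(q) for q in cv2.findContours(d.astype(np.uint8),cv2.RETR_EXTERNAL,cv2.CHAIN_APPROX_NONE)[0] if cv2.contourArea(q)>40])
E
```

```text
t 32.6 pos [ 0.4285 -0.1202  0.3786] yaw -2.813 q6 -2.229 shift before turn [-204.3  -38.6   28.6] after turn [-204.4  -38.1   28.6] turn 0.003 rows>= 5
[[259, 208], [262, 321], [249, 350], [251, 391], [260, 353], [265, 359], [267, 419], [261, 421], [270, 420], [268, 433], [319, 454], [319, 447], [326, 453], [361, 445], [360, 438], [387, 431], [380, 433], [384, 421], [372, 419], [374, 355], [388, 394], [391, 330], [377, 296], [380, 209]]
[[258, 170], [263, 182], [381, 180], [379, 168], [273, 162]]
[421. 191.] [236 231 229]
[431. 170.] [246  63  59]
[(559, 376, 81, 58), (241, 376, 46, 56), (336, 310, 25, 25), (586, 292, 54, 64), (349, 276, 45, 42), (382, 213, 46, 23), (355, 176, 14, 10), (401, 160, 64, 49), (362, 148, 31, 27), (436, 100, 40, 53), (533, 69, 107, 290), (440, 58, 55, 47), (467, 51, 16, 5), (521, 3, 19, 12), (559, 0, 81, 74), (541, 0, 12, 11), (495, 0, 14, 11), (486, 0, 14, 15), (476, 0, 9, 17)]
```

Request:
{"method": "drive_tool", "body": {
  "increments": [
    {"delta_pos":[-34,-6,0],"turn":0,"jaw":-1},
    {"delta_pos":[-34,-6,0],"turn":0,"jaw":-1},
    {"delta_pos":[-34,-6,0],"turn":0,"jaw":-1},
    {"delta_pos":[-34,-6,0],"turn":0,"jaw":-1},
    {"delta_pos":[-34,-7,10],"turn":0,"jaw":-1},
    {"delta_pos":[-34,-7,18],"turn":0,"jaw":-1},
    {"delta_pos":[0,0,20],"turn":0,"jaw":-1},
    {"delta_pos":[0,0,20],"turn":0,"jaw":-1}
  ]
}}

```text
time: 33.37
tool_pos: [0.6363, -0.0903, 0.3096]
tcp_rot: [-0.511, 3.099, -0.0]
wrist_force: [-1.0, -0.3, -1.8]
width: 0.454
grip_force: 31.6
```

Request:
{"method": "drive_tool", "body": {
  "increments": [
    {"delta_pos":[0,0,0],"turn":0,"jaw":-1},
    {"delta_pos":[0,0,0],"turn":0,"jaw":-1},
    {"delta_pos":[0,0,0],"turn":0,"jaw":-1}
  ]
}}

```text
time: 33.62
tool_pos: [0.6344, -0.0908, 0.3117]
tcp_rot: [-0.51, 3.099, -0.0]
wrist_force: [0.8, 1.4, -0.8]
width: 0.459
grip_force: 31.6
```

```bash
python3 - <<'E'
from key import *
X,Y,t=.6232,-.0946,.326
plan(X+.0117*np.cos(t),Y+.0117*np.sin(t),.275-.155,t+np.pi)
E
```

```text
t 33.62 pos [ 0.6344 -0.0908  0.3117] yaw -2.815 q6 -2.078 shift before turn [ 0.1  0.  36.7] after turn [ 0.1  0.  36.7] turn 0.0 rows>= 1
```

Request:
{"method": "drive_tool", "body": {
  "increments": [
    {"delta_pos":[0,1,10],"turn":0,"jaw":-1},
    {"delta_pos":[0,0,4],"turn":0,"jaw":-1},
    {"delta_pos":[0,0,4],"turn":0,"jaw":-1},
    {"delta_pos":[0,0,4],"turn":0,"jaw":-1},
    {"delta_pos":[0,0,4],"turn":0,"jaw":-1},
    {"delta_pos":[0,0,4],"turn":0,"jaw":-1},
    {"delta_pos":[0,0,0],"turn":0,"jaw":-1}
  ]
}}

```text
time: 34.2
tool_pos: [0.6344, -0.0902, 0.288]
tcp_rot: [-0.511, 3.096, -0.003]
wrist_force: [-11.1, 1.0, 25.6]
width: 0.459
grip_force: 45.3
```

Request:
{"method": "drive_tool", "body": {
  "increments": [
    {"delta_pos":[0,0,4],"turn":0,"jaw":-1},
    {"delta_pos":[0,0,4],"turn":0,"jaw":-1},
    {"delta_pos":[0,0,3],"turn":0,"jaw":-1},
    {"delta_pos":[0,0,0],"turn":0,"jaw":-1}
  ]
}}

```text
time: 34.53
tool_pos: [0.6348, -0.09, 0.2797]
tcp_rot: [-0.51, 3.094, -0.003]
wrist_force: [-16.3, 3.4, 38.1]
width: 0.457
grip_force: 58.4
```

```bash
python3 - <<'E'
from key import *
X,Y,t=.6232,-.0946,.326
plan(X+.0117*np.cos(t),Y+.0117*np.sin(t),.275-.155,t+np.pi)
def con(c):
    hsv=cv2.cvtColor(c['pixels'],cv2.COLOR_RGB2HSV)
    m=cv2.inRange(hsv,(0,150,60),(8,255,255))|cv2.inRange(hsv,(172,150,60),(180,255,255))
    for q in cv2.findContours(m,cv2.RETR_EXTERNAL,cv2.CHAIN_APPROX_NONE)[0]:
        if cv2.contourArea(q)>400: print(cv2.boundingRect(q),cv2.approxPolyDP(q,6,True).reshape(-1,2).tolist())
con(load('w6'));print();con(snap('wrist','w21'))
E
```

```text
t 34.53 pos [ 0.6348 -0.09    0.2797] yaw -2.815 q6 -2.078 shift before turn [ 0.8 -0.6  4.7] after turn [ 0.8 -0.6  4.7] turn 0.001 rows>= 1
(252, 189, 137, 251) [[259, 191], [254, 419], [366, 416], [327, 427], [293, 423], [302, 429], [292, 433], [353, 439], [383, 432], [374, 429], [386, 420], [380, 192]]
(261, 154, 117, 12) [[261, 158], [261, 165], [377, 164], [372, 154]]

(251, 190, 139, 258) [[261, 192], [251, 359], [256, 420], [271, 421], [266, 434], [311, 447], [385, 432], [377, 430], [389, 422], [379, 193]]
(262, 156, 115, 12) [[262, 159], [265, 167], [376, 166], [372, 156]]
```

The key is in the same state as the first one just before its release, so I'm letting go.

Request:
{"method": "drive_tool", "body": {
  "increments": [
    {"delta_pos":[0,0,0],"turn":0,"jaw":0.1},
    {"delta_pos":[0,0,0],"turn":0,"jaw":0.3},
    {"delta_pos":[0,0,0],"turn":0,"jaw":0.3},
    {"delta_pos":[0,0,0],"turn":0,"jaw":0.3},
    {"delta_pos":[0,0,0],"turn":0,"jaw":0.3},
    {"delta_pos":[0,0,0],"turn":0,"jaw":0.3}
  ]
}}

```text
time: 35.08
tool_pos: [0.6337, -0.0897, 0.269]
tcp_rot: [0.511, -3.098, -0.001]
wrist_force: [0.4, 0.6, 0.7]
width: 0.651
grip_force: 0.0
```

Request:
{"method": "drive_tool", "body": {
  "increments": [
    {"delta_pos":[0,0,-33],"turn":0,"jaw":0.4},
    {"delta_pos":[0,0,-40],"turn":0,"jaw":0.6},
    {"delta_pos":[0,0,-40],"turn":0,"jaw":0.6},
    {"delta_pos":[0,0,-40],"turn":0,"jaw":0.6},
    {"delta_pos":[-26,-1,-28],"turn":0,"jaw":0.6},
    {"delta_pos":[0,0,0],"turn":0,"jaw":0.6},
    {"delta_pos":[0,0,0],"turn":0,"jaw":0.6}
  ]
}}

```text
time: 35.67
tool_pos: [0.6601, -0.0822, 0.4535]
tcp_rot: [-0.512, 3.095, -0.003]
wrist_force: [-1.2, -0.8, -0.5]
width: 0.802
grip_force: 0.0
```

```bash
python3 - <<'E'
from key import *
plan(.6589,-.0825,.297-.155,.326+np.pi)
def con(c):
    hsv=cv2.cvtColor(c['pixels'],cv2.COLOR_RGB2HSV)
    m=cv2.inRange(hsv,(0,150,60),(8,255,255))|cv2.inRange(hsv,(172,150,60),(180,255,255))
    for q in cv2.findContours(m,cv2.RETR_EXTERNAL,cv2.CHAIN_APPROX_NONE)[0]:
        if cv2.contourArea(q)>400: print(cv2.boundingRect(q),cv2.approxPolyDP(q,6,True).reshape(-1,2).tolist())
con(load('w9'));print(load('w9')['state']['tool_pos']);con(snap('wrist','w22'))
E
```

```text
t 35.67 pos [ 0.6601 -0.0822  0.4535] yaw -2.814 q6 -2.06 shift before turn [  2.    0.5 156.5] after turn [  2.    0.5 156.5] turn 0.002 rows>= 4
(288, 117, 62, 136) [[295, 118], [290, 246], [346, 252], [343, 118]]
(512, 7, 128, 107) [[537, 12], [512, 52], [599, 113], [611, 113], [639, 72], [550, 7]]
[ 0.6599584  -0.08095208  0.45063312]
(291, 115, 61, 135) [[297, 115], [292, 242], [297, 249], [348, 248], [344, 115]]
```

Request:
{"method": "drive_tool", "body": {
  "increments": [
    {"delta_pos":[3,0,34],"turn":0,"jaw":0.6},
    {"delta_pos":[0,0,40],"turn":0,"jaw":0.6},
    {"delta_pos":[0,0,40],"turn":0,"jaw":0.4},
    {"delta_pos":[0,0,30],"turn":0,"jaw":0.3},
    {"delta_pos":[0,0,10],"turn":0,"jaw":0.3},
    {"delta_pos":[0,0,0],"turn":0,"jaw":0.3},
    {"delta_pos":[0,0,0],"turn":0,"jaw":-1},
    {"delta_pos":[0,0,0],"turn":0,"jaw":-1}
  ],
  "grip_force": 20
}}

```text
time: 36.38
tool_pos: [0.6568, -0.0836, 0.2987]
tcp_rot: [-0.511, 3.097, -0.001]
wrist_force: [0.1, 0.4, -1.0]
width: 0.463
grip_force: 25.3
```

Request:
{"method": "drive_tool", "body": {
  "increments": [
    {"delta_pos":[0,0,0],"turn":0,"jaw":-1},
    {"delta_pos":[0,0,0],"turn":0,"jaw":-1},
    {"delta_pos":[0,0,0],"turn":0,"jaw":-1}
  ]
}}

```text
time: 36.63
tool_pos: [0.6566, -0.0834, 0.2987]
tcp_rot: [-0.511, 3.097, -0.001]
wrist_force: [0.5, 1.6, -2.7]
width: 0.462
grip_force: 25.3
```

Request:
{"method": "drive_tool", "body": {
  "increments": [
    {"delta_pos":[0,0,-10],"turn":0,"jaw":-1},
    {"delta_pos":[0,0,-20],"turn":0,"jaw":-1},
    {"delta_pos":[0,0,-30],"turn":0,"jaw":-1},
    {"delta_pos":[0,0,-40],"turn":0,"jaw":-1},
    {"delta_pos":[0,0,-40],"turn":0,"jaw":-1},
    {"delta_pos":[0,0,-40],"turn":0,"jaw":-1},
    {"delta_pos":[0,0,0],"turn":0,"jaw":-1}
  ]
}}

```text
time: 37.22
tool_pos: [0.6573, -0.0835, 0.4902]
tcp_rot: [-0.509, 3.082, -0.01]
wrist_force: [1.3, -0.3, -0.0]
width: 0.465
grip_force: 25.3
```

```bash
python3 - <<'E'
from key import *
plan(.6589,-.0825,.297-.155,.326+np.pi)
redkey('w23')
E
```

```text
t 37.22 pos [ 0.6573 -0.0835  0.4902] yaw -2.814 q6 -2.062 shift before turn [  1.4   2.1 193.2] after turn [  1.4   2.1 193.2] turn 0.001 rows>= 5
(251, 122, 137, 281) [[360, 122], [271, 126], [251, 380], [264, 402], [381, 400], [387, 389], [366, 131]]
(272, 103, 92, 7) [[272, 107], [363, 104]]
40 rows: sh top,tail top,tail under,sh under,tip [np.float64(85.0), np.float64(397.0), np.float64(402.0), np.float64(121.0), np.float64(39.0)]
45 rows: sh top,tail top,tail under,sh under,tip [np.float64(99.0), np.float64(392.0), np.float64(404.0), np.float64(135.0), np.float64(60.0)]
50 rows: sh top,tail top,tail under,sh under,tip [np.float64(112.0), np.float64(387.0), np.float64(406.0), np.float64(149.0), np.float64(80.0)]
60 rows: sh top,tail top,tail under,sh under,tip [np.float64(140.0), np.float64(374.0), np.float64(407.0), np.float64(177.0), np.float64(118.0)]
70 rows: sh top,tail top,tail under,sh under,tip [np.float64(168.0), np.float64(359.0), np.float64(406.0), np.float64(205.0), np.float64(155.0)]
80 rows: sh top,tail top,tail under,sh under,tip [np.float64(196.0), np.float64(343.0), np.float64(402.0), np.float64(233.0), np.float64(191.0)]
90 rows: sh top,tail top,tail under,sh under,tip [np.float64(224.0), np.float64(325.0), np.float64(394.0), np.float64(262.0), np.float64(226.0)]
[ 1.27202078 -0.26345748 -0.01059961] 0.4647719991291533 25.339359641075134
```

Request:
{"method": "drive_tool", "body": {
  "increments": [
    {"delta_pos":[34,9,4],"turn":0,"jaw":-1},
    {"delta_pos":[34,9,4],"turn":0,"jaw":-1},
    {"delta_pos":[34,9,4],"turn":0,"jaw":-1},
    {"delta_pos":[34,9,4],"turn":0,"jaw":-1},
    {"delta_pos":[33,8,4],"turn":0,"jaw":-1},
    {"delta_pos":[33,8,4],"turn":0,"jaw":-1},
    {"delta_pos":[-8,36,0],"turn":0,"jaw":-1},
    {"delta_pos":[-8,37,0],"turn":0,"jaw":-1}
  ]
}}

```text
time: 37.93
tool_pos: [0.4372, -0.0262, 0.4515]
tcp_rot: [0.5, -3.1, -0.0]
wrist_force: [1.7, 1.5, -1.0]
width: 0.464
grip_force: 22.5
```

Request:
{"method": "drive_tool", "body": {
  "increments": [
    {"delta_pos":[-8,37,0],"turn":0,"jaw":-1},
    {"delta_pos":[-8,37,0],"turn":0,"jaw":-1},
    {"delta_pos":[-9,37,0],"turn":0,"jaw":-1},
    {"delta_pos":[-9,37,0],"turn":0,"jaw":-1},
    {"delta_pos":[-9,37,0],"turn":0,"jaw":-1},
    {"delta_pos":[-9,36,0],"turn":0,"jaw":-1},
    {"delta_pos":[-25,34,0],"turn":-0.045,"jaw":-1},
    {"delta_pos":[-25,34,0],"turn":-0.045,"jaw":-1}
  ]
}}

```text
time: 38.6
tool_pos: [0.4401, 0.2829, 0.4522]
tcp_rot: [0.655, -3.072, 0.001]
wrist_force: [0.1, -0.6, -0.1]
width: 0.464
grip_force: 22.4
```

Request:
{"method": "drive_tool", "body": {
  "increments": [
    {"delta_pos":[-25,34,0],"turn":0,"jaw":-1},
    {"delta_pos":[-25,33,0],"turn":0,"jaw":-1},
    {"delta_pos":[0,0,0],"turn":0,"jaw":-1},
    {"delta_pos":[0,0,0],"turn":0,"jaw":-1}
  ]
}}

```text
time: 38.93
tool_pos: [0.4594, 0.364, 0.4508]
tcp_rot: [0.655, -3.069, 0.003]
wrist_force: [-0.4, -0.6, -2.5]
width: 0.466
grip_force: 22.5
```

```bash
python3 - <<'E'
from key import *
over(1,1,.36,93.5)
# refine slot 1 from the present view and check dropper by scene difference
c=snap('wrist','w24')
print('slot1 px',proj(c,[SW[1][0],SW[1][1],.064]))
E
```

```text
t 38.93 pos [0.4594 0.364  0.4508] yaw -2.721 q6 -1.364 shift before turn [-109.3  -73.6   90.4] after turn [-109.6  -73.1   90.4] turn 0.004 rows>= 3
slot1 px [235.62520957 221.93855737]
```

Request:
{"method": "drive_tool", "body": {
  "increments": [
    {"delta_pos":[-36,-24,0],"turn":0,"jaw":-1},
    {"delta_pos":[-36,-24,0],"turn":0,"jaw":-1},
    {"delta_pos":[-37,-25,0],"turn":0,"jaw":-1},
    {"delta_pos":[0,0,30],"turn":0,"jaw":-1},
    {"delta_pos":[0,0,30],"turn":0,"jaw":-1},
    {"delta_pos":[0,0,30],"turn":0,"jaw":-1},
    {"delta_pos":[0,0,0],"turn":0,"jaw":-1},
    {"delta_pos":[0,0,0],"turn":0,"jaw":-1}
  ]
}}

```text
time: 39.65
tool_pos: [0.5818, 0.3387, 0.3605]
tcp_rot: [0.647, -3.068, 0.003]
wrist_force: [0.0, 0.5, -1.3]
width: 0.463
grip_force: 22.4
```

Request:
{"method": "drive_tool", "body": {
  "increments": [
    {"delta_pos":[0,0,0],"turn":0,"jaw":-1},
    {"delta_pos":[0,0,0],"turn":0,"jaw":-1}
  ]
}}

```text
time: 39.82
tool_pos: [0.5835, 0.3407, 0.3663]
tcp_rot: [-0.649, 3.069, 0.002]
wrist_force: [-0.2, -0.1, -0.8]
width: 0.464
grip_force: 22.5
```

```bash
python3 - <<'E'
from key import *
over(1,1,.36,93.5)
c=snap('wrist','w25');x,y,a=SW[1]
def L(i,j,z): return [x+i*np.cos(a)-j*np.sin(a),y+i*np.sin(a)+j*np.cos(a),z]
print('slot px',proj(c,L(0,0,.064)),'block model',[proj(c,L(i,j,.064)).round(1).tolist() for i in(-.028,.028) for j in(-.036,.036)])
hsv=cv2.cvtColor(c['pixels'],cv2.COLOR_RGB2HSV)
m=cv2.inRange(hsv,(20,120,60),(35,255,255));m[200:]=0
print([(cv2.boundingRect(q),np.round(cv2.boxPoints(cv2.minAreaRect(q))).tolist()) for q in cv2.findContours(m,cv2.RETR_EXTERNAL,cv2.CHAIN_APPROX_NONE)[0] if cv2.contourArea(q)>300])
for n in('w12','w25'):
    g=cv2.cvtColor(load(n)['pixels'],cv2.COLOR_RGB2HSV)
    print(n,'col320 S',g[40:150:3,320,1].tolist());
    for r in(66,72,90): print(r,g[r,270:370:3,1].tolist())
c12=load('w12');c=load('w25')
E
```

```text
t 39.82 pos [0.5835 0.3407 0.3663] yaw -2.725 q6 -1.496 shift before turn [-5.1 -1.7  6.4] after turn [-5.1 -1.7  6.4] turn 0.001 rows>= 1
slot px [317.25580112  82.17425989] block model [[256.1, 31.6], [378.4, 31.8], [259.5, 129.7], [375.0, 129.9]]
[((412, 121, 149, 79), [[409.0, 181.0], [469.0, 107.0], [561.0, 181.0], [502.0, 255.0]]), ((256, 30, 124, 101), [[256.0, 31.0], [379.0, 29.0], [380.0, 129.0], [257.0, 130.0]])]
w12 col320 S [201, 196, 195, 196, 193, 191, 195, 139, 10, 13, 12, 14, 14, 13, 14, 14, 14, 14, 14, 14, 14, 15, 193, 211, 71, 45, 47, 37, 168, 214, 214, 215, 215, 215, 216, 215, 217]
66 [209, 206, 205, 202, 204, 209, 221, 218, 225, 209, 134, 9, 12, 10, 10, 10, 11, 13, 13, 13, 13, 13, 13, 124, 182, 182, 184, 181, 181, 181, 182, 178, 177, 177]
72 [205, 203, 206, 220, 218, 219, 217, 219, 190, 13, 12, 12, 13, 13, 12, 13, 13, 13, 14, 13, 14, 14, 13, 13, 13, 216, 181, 177, 173, 176, 175, 175, 176, 176]
90 [200, 210, 216, 219, 216, 215, 217, 217, 120, 12, 12, 12, 13, 13, 13, 14, 14, 14, 14, 14, 14, 15, 15, 15, 13, 142, 175, 174, 174, 171, 171, 172, 170, 170]
w25 col320 S [227, 221, 219, 219, 216, 216, 227, 230, 231, 71, 13, 14, 14, 14, 14, 14, 17, 15, 15, 15, 15, 19, 21, 30, 215, 204, 59, 59, 59, 62, 201, 217, 215, 217, 220, 215, 220]
66 [232, 231, 227, 230, 228, 229, 234, 228, 230, 232, 211, 180, 181, 179, 181, 180, 171, 149, 154, 166, 169, 169, 171, 215, 212, 210, 210, 211, 210, 208, 207, 207, 207, 206]
72 [225, 227, 227, 228, 231, 225, 225, 227, 222, 165, 82, 17, 18, 18, 18, 20, 16, 13, 15, 16, 16, 16, 21, 155, 185, 206, 205, 203, 203, 204, 201, 205, 205, 203]
90 [229, 229, 231, 226, 225, 227, 227, 230, 106, 18, 20, 20, 20, 20, 22, 20, 15, 15, 14, 15, 17, 15, 16, 15, 24, 187, 199, 199, 201, 201, 199, 199, 199, 197]
```

The block outline in the wrist view matches the model within 1 px, and the tip is centred on the slot. Lowering.

Request:
{"method": "drive_tool", "body": {
  "increments": [
    {"delta_pos":[-3,-1,0],"turn":0,"jaw":-1},
    {"delta_pos":[0,0,18],"turn":0,"jaw":-1},
    {"delta_pos":[0,0,18],"turn":0,"jaw":-1},
    {"delta_pos":[0,0,0],"turn":0,"jaw":-1},
    {"delta_pos":[0,0,0],"turn":0,"jaw":-1},
    {"delta_pos":[0,0,0],"turn":0,"jaw":-1}
  ]
}}

```text
time: 40.37
tool_pos: [0.5864, 0.3413, 0.3282]
tcp_rot: [-0.651, 3.072, 0.001]
wrist_force: [0.1, -0.2, -2.0]
width: 0.466
grip_force: 22.4
```

```bash
python3 - <<'E'
from key import *
over(1,1,.319,91)
E
```

```text
t 40.37 pos [0.5864 0.3413 0.3282] yaw -2.724 q6 -1.498 shift before turn [ 0.3 -1.2  9.2] after turn [ 0.3 -1.2  9.2] turn 0.001 rows>= 1
```

Request:
{"method": "drive_tool", "body": {
  "increments": [
    {"delta_pos":[0,-1,4],"turn":0,"jaw":-1},
    {"delta_pos":[0,0,4],"turn":0,"jaw":-1},
    {"delta_pos":[0,0,2],"turn":0,"jaw":-1},
    {"delta_pos":[0,0,0],"turn":0,"jaw":-1},
    {"delta_pos":[0,0,0],"turn":0,"jaw":-1}
  ]
}}

```text
time: 40.78
tool_pos: [0.5862, 0.34, 0.3167]
tcp_rot: [0.65, -3.073, 0.0]
wrist_force: [-0.2, -0.3, -0.3]
width: 0.465
grip_force: 22.5
```

Request:
{"method": "drive_tool", "body": {
  "increments": [
    {"delta_pos":[3,0,0],"turn":0,"jaw":-1},
    {"delta_pos":[3,0,0],"turn":0,"jaw":-1},
    {"delta_pos":[3,0,0],"turn":0,"jaw":-1},
    {"delta_pos":[0,0,0],"turn":0,"jaw":-1}
  ]
}}

```text
time: 41.12
tool_pos: [0.5797, 0.3371, 0.3197]
tcp_rot: [-0.649, 3.065, 0.003]
wrist_force: [4.7, 1.6, 2.6]
width: 0.466
grip_force: 23.1
```

```bash
python3 - <<'E'
from key import *
over(1,1,.319,91)
from workcell import bot
s=bot.read_state();print(R.from_rotvec(s['tcp_rot']).as_matrix().T@s['wrist_force'],s['torque'])
E
```

```text
t 41.12 pos [0.5797 0.3371 0.3197] yaw -2.724 q6 -1.498 shift before turn [-7.6 -0.   0.8] after turn [-7.6 -0.   0.8] turn 0.001 rows>= 1
[-5.00638546 -0.46037147 -2.51533782] [ 0.36944334 -0.97795177  0.03880372]
```

The tip has caught the slot wall as before, so I swing along the arc again.

Request:
{"method": "drive_tool", "body": {
  "increments": [
    {"delta_pos":[9,0,-7],"turn":0,"jaw":-1},
    {"delta_pos":[9,0,-6],"turn":0,"jaw":-1},
    {"delta_pos":[10,0,-6],"turn":0,"jaw":-1},
    {"delta_pos":[0,0,0],"turn":0,"jaw":-1},
    {"delta_pos":[0,0,0],"turn":0,"jaw":-1}
  ]
}}

```text
time: 41.53
tool_pos: [0.5514, 0.3246, 0.3357]
tcp_rot: [0.65, -3.072, 0.001]
wrist_force: [0.5, -0.5, -2.0]
width: 0.464
grip_force: 23.6
```

```bash
python3 - <<'E'
from key import *
over(1,0,.352,0)
from workcell import bot
s=bot.read_state();print(R.from_rotvec(s['tcp_rot']).as_matrix().T@s['wrist_force'],s['torque'])
redkey('w26')
E
```

```text
t 41.53 pos [0.5514 0.3246 0.3357] yaw -2.724 q6 -1.495 shift before turn [ 51.6   0.1 -16.2] after turn [ 51.6  -0.  -16.2] turn 0.001 rows>= 2
[-0.23545908 -0.70092312  1.97281921] [ 0.05468035 -0.16730134  0.03685466]
(559, 287, 81, 109) [[593, 287], [596, 298], [559, 329], [639, 395], [639, 314]]
(248, 176, 142, 268) [[282, 176], [248, 402], [257, 419], [279, 421], [274, 426], [283, 429], [273, 435], [301, 436], [305, 442], [314, 436], [318, 443], [317, 435], [321, 441], [320, 436], [331, 441], [345, 433], [350, 438], [361, 420], [379, 418], [389, 385], [359, 178], [354, 183], [355, 177]]
40 rows: sh top,tail top,tail under,sh under,tip [np.float64(85.0), np.float64(397.0), np.float64(402.0), np.float64(121.0), np.float64(39.0)]
45 rows: sh top,tail top,tail under,sh under,tip [np.float64(99.0), np.float64(392.0), np.float64(404.0), np.float64(135.0), np.float64(60.0)]
50 rows: sh top,tail top,tail under,sh under,tip [np.float64(112.0), np.float64(387.0), np.float64(406.0), np.float64(149.0), np.float64(80.0)]
60 rows: sh top,tail top,tail under,sh under,tip [np.float64(140.0), np.float64(374.0), np.float64(407.0), np.float64(177.0), np.float64(118.0)]
70 rows: sh top,tail top,tail under,sh under,tip [np.float64(168.0), np.float64(359.0), np.float64(406.0), np.float64(205.0), np.float64(155.0)]
80 rows: sh top,tail top,tail under,sh under,tip [np.float64(196.0), np.float64(343.0), np.float64(402.0), np.float64(233.0), np.float64(191.0)]
90 rows: sh top,tail top,tail under,sh under,tip [np.float64(224.0), np.float64(325.0), np.float64(395.0), np.float64(262.0), np.float64(227.0)]
[ 0.49637967 -0.5467146  -1.9731853 ] 0.4639168547776726 23.604426383972168
```

Request:
{"method": "drive_tool", "body": {
  "increments": [
    {"delta_pos":[10,0,-5],"turn":0,"jaw":-1},
    {"delta_pos":[10,0,-4],"turn":0,"jaw":-1},
    {"delta_pos":[11,0,-3],"turn":0,"jaw":-1},
    {"delta_pos":[10,0,-1],"turn":0,"jaw":-1},
    {"delta_pos":[10,0,0],"turn":0,"jaw":-1},
    {"delta_pos":[0,0,0],"turn":0,"jaw":-1},
    {"delta_pos":[0,0,0],"turn":0,"jaw":-1}
  ]
}}

```text
time: 42.17
tool_pos: [0.5049, 0.304, 0.3488]
tcp_rot: [0.651, -3.072, 0.0]
wrist_force: [-0.3, 1.2, -1.1]
width: 0.463
grip_force: 25.2
```

```bash
python3 - <<'E'
from key import *
over(1,0,.321,0)
redkey('w27')
E
```

```text
t 42.17 pos [0.5049 0.304  0.3488] yaw -2.724 q6 -1.489 shift before turn [ 0.6  0.1 27.8] after turn [ 0.6  0.1 27.8] turn 0.001 rows>= 1
(249, 258, 142, 193) [[279, 258], [249, 366], [252, 419], [275, 420], [270, 424], [278, 429], [267, 433], [325, 450], [380, 434], [382, 428], [372, 426], [385, 420], [390, 369], [369, 289], [282, 289], [286, 283], [331, 283], [310, 273], [279, 271]]
40 rows: sh top,tail top,tail under,sh under,tip [np.float64(85.0), np.float64(397.0), np.float64(402.0), np.float64(121.0), np.float64(39.0)]
45 rows: sh top,tail top,tail under,sh under,tip [np.float64(99.0), np.float64(392.0), np.float64(404.0), np.float64(135.0), np.float64(60.0)]
50 rows: sh top,tail top,tail under,sh under,tip [np.float64(112.0), np.float64(387.0), np.float64(406.0), np.float64(149.0), np.float64(80.0)]
60 rows: sh top,tail top,tail under,sh under,tip [np.float64(140.0), np.float64(374.0), np.float64(407.0), np.float64(177.0), np.float64(118.0)]
70 rows: sh top,tail top,tail under,sh under,tip [np.float64(168.0), np.float64(359.0), np.float64(406.0), np.float64(205.0), np.float64(155.0)]
80 rows: sh top,tail top,tail under,sh under,tip [np.float64(196.0), np.float64(343.0), np.float64(402.0), np.float64(233.0), np.float64(191.0)]
90 rows: sh top,tail top,tail under,sh under,tip [np.float64(224.0), np.float64(325.0), np.float64(395.0), np.float64(262.0), np.float64(227.0)]
[-0.27552645  1.17141827 -1.12471196] 0.4625240130536217 25.19373893737793
```

Request:
{"method": "drive_tool", "body": {
  "increments": [
    {"delta_pos":[0,0,5],"turn":0,"jaw":-1},
    {"delta_pos":[0,0,5],"turn":0,"jaw":-1},
    {"delta_pos":[0,0,5],"turn":0,"jaw":-1},
    {"delta_pos":[0,0,5],"turn":0,"jaw":-1},
    {"delta_pos":[0,0,4],"turn":0,"jaw":-1},
    {"delta_pos":[0,0,0],"turn":0,"jaw":-1},
    {"delta_pos":[0,0,0],"turn":0,"jaw":-1}
  ]
}}

```text
time: 42.8
tool_pos: [0.5058, 0.3044, 0.3241]
tcp_rot: [0.65, -3.072, 0.001]
wrist_force: [0.1, 1.6, -1.9]
width: 0.467
grip_force: 25.2
```

Request:
{"method": "drive_tool", "body": {
  "increments": [
    {"delta_pos":[0,0,4],"turn":0,"jaw":-1},
    {"delta_pos":[0,0,3],"turn":0,"jaw":-1},
    {"delta_pos":[0,0,2],"turn":0,"jaw":-1},
    {"delta_pos":[0,0,2],"turn":0,"jaw":-1},
    {"delta_pos":[0,0,0],"turn":0,"jaw":-1}
  ]
}}

```text
time: 43.22
tool_pos: [0.5075, 0.3052, 0.3182]
tcp_rot: [-0.649, 3.067, 0.003]
wrist_force: [-2.2, -1.8, 12.8]
width: 0.465
grip_force: 26.9
```

Contact came at the expected height. I press a little more, let go, retreat and check.

Request:
{"method": "drive_tool", "body": {
  "increments": [
    {"delta_pos":[0,0,2],"turn":0,"jaw":-1},
    {"delta_pos":[0,0,2],"turn":0,"jaw":-1},
    {"delta_pos":[0,0,0],"turn":0,"jaw":-1}
  ]
}}

```text
time: 43.47
tool_pos: [0.5089, 0.3058, 0.3172]
tcp_rot: [-0.648, 3.061, 0.005]
wrist_force: [-1.5, -1.5, 20.7]
width: 0.464
grip_force: 27.9
```

Request:
{"method": "drive_tool", "body": {
  "increments": [
    {"delta_pos":[0,0,0],"turn":0,"jaw":0.0},
    {"delta_pos":[0,0,0],"turn":0,"jaw":0.3},
    {"delta_pos":[0,0,0],"turn":0,"jaw":0.3},
    {"delta_pos":[0,0,0],"turn":0,"jaw":0.3},
    {"delta_pos":[0,0,-20],"turn":0,"jaw":0.3},
    {"delta_pos":[0,0,-40],"turn":0,"jaw":0.3},
    {"delta_pos":[0,0,-40],"turn":0,"jaw":0.3},
    {"delta_pos":[0,0,-30],"turn":0,"jaw":0.3}
  ]
}}

```text
time: 44.13
tool_pos: [0.5061, 0.3045, 0.442]
tcp_rot: [-0.651, 3.073, 0.0]
wrist_force: [1.1, 0.5, 0.8]
width: 0.646
grip_force: 0.0
```

Request:
{"method": "drive_tool", "body": {
  "increments": [
    {"delta_pos":[-30,0,0],"turn":0,"jaw":0.3},
    {"delta_pos":[-30,0,0],"turn":0,"jaw":0.3},
    {"delta_pos":[0,0,0],"turn":0,"jaw":0.3},
    {"delta_pos":[0,0,0],"turn":0,"jaw":0.3}
  ]
}}

```text
time: 44.47
tool_pos: [0.5615, 0.329, 0.4382]
tcp_rot: [0.65, -3.071, 0.001]
wrist_force: [-0.1, 0.3, -0.3]
width: 0.647
grip_force: 0.0
```

```bash
python3 - <<'E'
from key import *
over(1,0,.45,0);standing(1,'w28')
c=load('w28')
hsv=cv2.cvtColor(c['pixels'],cv2.COLOR_RGB2HSV)
m=cv2.inRange(hsv,(0,150,60),(8,255,255))|cv2.inRange(hsv,(172,150,60),(180,255,255))
for q in cv2.findContours(m,cv2.RETR_EXTERNAL,cv2.CHAIN_APPROX_NONE)[0]:
    if cv2.contourArea(q)>300: print(cv2.boundingRect(q),cv2.approxPolyDP(q,4,True).reshape(-1,2).tolist())
standing(2,'',c)
a=snap('scene','sc28');print(a['state']['time'])
# bar: bright pixels on plane z=.03
g=cv2.cvtColor(warp(a,.40,-.38,.19,.22,.030),cv2.COLOR_RGB2HSV)
m=cv2.inRange(g,(0,0,200),(180,40,255))
for q in cv2.findContours(m,cv2.RETR_EXTERNAL,cv2.CHAIN_APPROX_NONE)[0]:
    if cv2.contourArea(q)>1500:
        r=cv2.minAreaRect(q);print('bar?',(np.array(r[0])/2000+[.40,-.38]).round(4),np.array(r[1])/2,r[2])
E
```

```text
t 44.47 pos [0.5615 0.329  0.4382] yaw -2.725 q6 -1.496 shift before turn [ 62.6   0.1 -11.7] after turn [ 62.6   0.1 -11.7] turn 0.001 rows>= 2
seen (282, 112, 75, 41) [319. 132.] [[283, 113], [284, 151], [355, 151], [354, 112]]
model (281, 107, 80, 45) bottom [[295.0, 113.0], [346.0, 113.0], [295.0, 142.0], [345.0, 142.0]] top [[281.0, 107.0], [360.0, 107.0], [282.0, 151.0], [359.0, 151.0]]
(491, 221, 77, 68) [[514, 221], [491, 251], [544, 288], [567, 261]]
(282, 112, 75, 41) [[283, 113], [284, 151], [355, 151], [354, 112]]
seen (282, 112, 75, 41) [319. 132.] [[283, 113], [284, 151], [355, 151], [354, 112]]
model (433, 186, 139, 103) bottom [[451.0, 186.0], [487.0, 214.0], [433.0, 207.0], [470.0, 235.0]] top [[518.0, 217.0], [571.0, 258.0], [490.0, 249.0], [543.0, 288.0]]
44.5167
bar? [ 0.4871 -0.235 ] [100.15361023  43.49488449] 3.9793827533721924
bar? [ 0.5233 -0.2972] [15.86168766 36.58153534] 4.763641834259033
bar? [ 0.4569 -0.302 ] [16.20793915 36.44335556] 4.68589973449707
```

Both keys stand upright in their switches, the bar lies in its bay, and the gripper is clear. Handing in.

```bash
python3 -c "
from workcell import bot
print(bot.finish_job())"
```

```text
the job is handed in; nothing more can be done
None
```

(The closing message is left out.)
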